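Clear a jammed feed chute and unload the die

ROBOT

A 6-joint arm with a two-finger parallel gripper is mounted at the origin on the work surface. World frame = base frame: x ahead of the robot, y to its left, z up, the work surface at z = 0. Lengths are in mm, angles in rad, forces in N, time in s.
With the tool pointing down it reaches from about 400 to 925 mm from the base axis. Payload 12.5 kg.
Tool frame: the origin (TCP) lies on the front face of the gripper's body, between the roots of the fingers; the fingertips stand 78 mm ahead of it and the grasp point (between the pads) lies 59 mm ahead of it (env.nose_length is the distance from the TCP to the fingertips, in mm); z points along the fingers, y is the line along which they close (so a half turn about z gives the same grasp; the last joint's range is limited). The gripper opens to 95 mm and grips with 3 to 60 N. Pads are 20 mm wide; open, the fingers measure 119 mm over their backs; the gripper's body (75 mm by 180 mm) begins 59 mm behind the grasp point.
Start: joints at [-1.322, 0.491, 1.559, -0, 1.092, -0.106], TCP at [217.148, -586.075, 292.261] pointing down, gripper open.
Joint ranges: [-3.1, 3.1], [-0.84, 2.19], [0.05, 2.79], [-1.13, 4.28], [0.06, 2.93], [-2.69, 2.69]. Speed limits (rad/s): [2.22, 2.22, 2.79, 3.14, 3.14, 3.14].

INTERFACE

Orientations are given as [roll, pitch, yaw] about the fixed x, y, z axes, in that order (R = Rz(yaw) Ry(pitch) Rx(roll)).
In Python, from cell import env gives the robot as it stands.
- The arm moves only by the tool jog_arm, never from a script. Its argument "motion" is a list of rows, each a list of 7 numbers: the turn, a rotation vector about the tool's x, y, z in degrees, then the shift along the tool's x, y, z in mm, then the finger opening in mm, from 0 to 95.1. In form: [[wx, wy, wz, x, y, z, hand], ...]. A call has 1 to 10 rows; each row shifts and turns the commanded pose from where the row before left it, along the tool's axes as they then stand; what a row does not reach is not made up. A row lasts 1/8 s, in which the tool goes at most 62.5 mm and 10.7 degrees, less where a joint would pass 70% of its speed; a pose out of reach is approached as far as the arm can. A call is refused whole if a number of a shift passes 62.5 or a number of a turn 10.7, either way. A call with a gripper value outside its range is refused whole. The fingers move at their own pace and stop on an object; the grip force is fixed at half the most. Time passes only in rows, so rows that do not move let the fingers close. It gives the time, the measured TCP pose, the force, the opening and the grip force at its end, in the units of the state.
- env.state(): the state, without advancing time (a new reading comes with each control period).
- env.read_camera(name): name is "scene" or "top"; returns a dict with "color" (400x640x3 uint8, red, green, blue), "z_map" (400x640 float32, mm along the optical axis (not along the pixel's ray), 0 where there is no reading), "camera_matrix" (3x3 intrinsics, pixels), "world_to_cam" (4x4, takes a point from world to camera coordinates). Camera axes: x right, y up, looking along -z (the intrinsics and any distortion apply to the point x, -y, -z); pixel columns grow to the right and rows downward; lengths in mm; the calibration is good to about 2 mm. A picture is of the moment at which its call begins.
- env.job_done(): hands the job in; it is judged then, once.
Trained networks look in the newest picture that a camera, given by its name, has taken for a name from the list of things; names that differ only in an ending like _2 or _b are one class to them, and where a whole thing is asked for, a point or a joint stands for the part that bears it (a point fixed in the world has none). Each returns a list of dicts, best first, with "score" (0 to 1); they miss things now and then, are a little off and sometimes report something else, mostly with a low value. They report only what shows in the picture. A call takes as long as a camera call. They do not tell look-alikes from the thing itself.
- env.recognise(camera, thing): "location" ([column, row] in pixels, amid what is visible of it).
The state is a dict: "t": time; "joints": joint angles; "qvel": joint speeds; "tau": joint torques, N m; "eef_pos": TCP position; "tcp_rot": TCP orientation; "ft_force": force on the tool from outside, world axes, zero at the start; "moment": the same for the moment, N m; "opening": opening from 0.0 (shut) to 1.0 (fully open); "grip_force": force on a finger pad.
Only numpy, scipy, OpenCV 4.12 (cv2) and the standard library are available. Lean on these libraries where they do the work, as an engineer would, in place of code of your own. Each camera call takes 0.05 s, during which the arm holds its last target. There are 200 camera calls.

TASK

Thick blanks have got into the feed chute of the little shuttle press and jammed at its gauge. Throw the feeder's isolator switch over to off (towards the robot) before you touch any work; then push the jammed flat blanks back up the chute until they come out from under the hold-down strips, lift them out and lay them in the shallow tray, and lift every bent angle cleat out of the V die and put it in the deep tote. When chute and die are both empty throw the switch back to on, and leave the G-clamp, the magnetic square and the bolt on the bench where they are.

Things in the scene. Friction and masses are not known exactly. Their poses are not given: they have to be found in the camera images.
- chute: Aluminium feed chute, fixed, feeder at rest. Origin on the bench straight below the gate at its low end; z up, x across. It climbs along its own -y at 0.22 rad; its running surface is 100 mm above the origin at the gate. Channel 64 mm wide between 6 mm walls. A blank stays where it is put on the slope.
- chute_gate (a point): On the running surface, mid-width, at the gate (closed, 16 mm high). From here 200 mm up the slope two 4 mm steel hold-down strips cover the channel's edges 12 mm above the running surface, with a 44 mm slot between: a blank below cannot be lifted and is reached only through the slot. For the first 48 mm they step down to 7 mm (gauge), too low for these blanks.
- chute_strip_end (a point): On the running surface, mid-width, where the strips and walls end, 200 mm up the slope. Here begins the open clearing window: the floor is only 36 mm wide, so a 60 mm blank overhangs it 12 mm each side and can be gripped by its short sides; the space below the overhang is free for 30 mm and more.
- chute_window_end (a point): On the running surface, mid-width, at the upper end of the clearing window, 345 mm up the slope from the gate. Beyond it the channel goes on between 30 mm high walls.
- blank1_mid (a point): Centre of flat steel blank 1, 60 (own x) by 40 (own y) by 8 mm (own z), about 0.15 kg. At the start it lies under the hold-down strips, 60 mm side across the chute, low edge at least 50 mm up from the gate. Two or three blanks are present, with gaps of 0 to 60 mm between; an absent one reads None.
- blank2_mid (a point): Centre of flat steel blank 2, 60 (own x) by 40 (own y) by 8 mm (own z), about 0.15 kg. At the start it lies under the hold-down strips, 60 mm side across the chute, low edge at least 50 mm up from the gate. Two or three blanks are present, with gaps of 0 to 60 mm between; an absent one reads None.
- blank3_mid (a point): Centre of flat steel blank 3, 60 (own x) by 40 (own y) by 8 mm (own z), about 0.15 kg. At the start it lies under the hold-down strips, 60 mm side across the chute, low edge at least 50 mm up from the gate. Two or three blanks are present, with gaps of 0 to 60 mm between; an absent one reads None.
- die: Dark steel V die, 32 (x) by 164 mm (y), on a 130 by 200 by 14 mm shuttle plate, fixed. Origin at the centre of the plate's underside, 30 mm above the bench; z up. Two open 90 deg V grooves run along x at y = -36 and +36 mm, 20 mm deep, bottoms 35 mm and die face 55 mm above the origin. Beside the die only the plate lies below.
- cleat1_mid (a point): Middle of bent steel angle cleat 1, 14 mm above the outer corner of its bend along own z. Legs 34 by 6 mm at 90 deg, 44 mm wide along own x, 0.14 kg. In the die it sits corner down, own z up, its flat ends 6 mm proud of the die on both sides: grip it there, along x. Leg tips 28 mm above the corner. One or two are present; an absent one reads None.
- cleat2_mid (a point): Middle of bent steel angle cleat 2, 14 mm above the outer corner of its bend along own z. Legs 34 by 6 mm at 90 deg, 44 mm wide along own x, 0.14 kg. In the die it sits corner down, own z up, its flat ends 6 mm proud of the die on both sides: grip it there, along x. Leg tips 28 mm above the corner. One or two are present; an absent one reads None.
- tray: Shallow grey metal tray for blanks, open on top, loose, 140 (x) by 190 (y) by 35 mm high, walls and floor 4 mm, 0.9 kg. Origin at the centre of its underside, z up.
- tote: Deep grey plastic tote for cleats, open on top, loose, 140 (x) by 150 (y) by 60 mm high, walls and floor 4 mm, 0.9 kg. Origin at the centre of its underside, z up.
- switch (a joint): Lever of the feeder isolator, rad: 0 = off (leaning towards the robot, stop), 1.2 = on (leaning away, stop), upright at 0.6. It starts at on, stays where it is left, and needs about 2 N at the ball.
- switch_tip (a point): Centre of the black ball (26 mm diameter) on the lever's end, 85 mm from its pivot; the rod below is 10 mm thick.
- switch_pivot (a point): Pivot of the lever, 52 mm above the bench, in the isolator's grey box (120 by 85 by 55 mm, centred below, fixed). The lever swings in the box's own x-z plane; own x points towards on, z up.
- bolt: Dark steel bolt, 55 mm, standing on its 28 mm head near the foot of the chute; a bystander, to be left where it is. Origin at its underside.
- magsquare: Small red magnetic welding square, 55 mm, 14 mm high, lying between tray and tote; a bystander, to be left where it is. Origin at its underside.
- clamp: Grey G-clamp, 110 mm, lying on the bench; a bystander, to be left where it is. Origin at its underside.
Not all that is in view belongs to the job. Leave any turquoise or yellow look-alike of the part that bears blank1_mid alone.

How it is judged (in metres and radians):
On the way, in this order (a step that is already met when the one before it is completed fails the run):
1. the isolator switch is thrown to off (value of joint switch below 0.15 rad), for 0.2 s.
2. with the switch still off, every blank lies in the tray and every cleat in the tote (x of blank1_mid in the frame of tray between -0.066 and 0.066 m and y of blank1_mid in the frame of tray between -0.091 and 0.091 m and z of blank1_mid in the frame of tray between 0 and 0.035 m and x of blank2_mid in the frame of tray between -0.066 and 0.066 m and y of blank2_mid in the frame of tray between -0.091 and 0.091 m and z of blank2_mid in the frame of tray between 0 and 0.035 m and x of blank3_mid in the frame of tray between -0.066 and 0.066 m and y of blank3_mid in the frame of tray between -0.091 and 0.091 m and z of blank3_mid in the frame of tray between 0 and 0.035 m and x of cleat1_mid in the frame of tote between -0.066 and 0.066 m and y of cleat1_mid in the frame of tote between -0.071 and 0.071 m and z of cleat1_mid in the frame of tote between 0 and 0.055 m and x of cleat2_mid in the frame of tote between -0.066 and 0.066 m and y of cleat2_mid in the frame of tote between -0.071 and 0.071 m and z of cleat2_mid in the frame of tote between 0 and 0.055 m and value of joint switch below 0.15 rad), for 0.2 s.
At the end, for the whole second after the job is handed in: Every blank present lies inside the tray and every cleat present inside the tote (its centre within the walls and below the rim), all at rest, and the switch is back at on (within 0.15 rad of its far stop) (x of blank1_mid in the frame of tray between -0.066 and 0.066 m and y of blank1_mid in the frame of tray between -0.091 and 0.091 m and z of blank1_mid in the frame of tray between 0 and 0.035 m and x of blank2_mid in the frame of tray between -0.066 and 0.066 m and y of blank2_mid in the frame of tray between -0.091 and 0.091 m and z of blank2_mid in the frame of tray between 0 and 0.035 m and x of blank3_mid in the frame of tray between -0.066 and 0.066 m and y of blank3_mid in the frame of tray between -0.091 and 0.091 m and z of blank3_mid in the frame of tray between 0 and 0.035 m and x of cleat1_mid in the frame of tote between -0.066 and 0.066 m and y of cleat1_mid in the frame of tote between -0.071 and 0.071 m and z of cleat1_mid in the frame of tote between 0 and 0.055 m and x of cleat2_mid in the frame of tote between -0.066 and 0.066 m and y of cleat2_mid in the frame of tote between -0.071 and 0.071 m and z of cleat2_mid in the frame of tote between 0 and 0.055 m and linear speed of each of blank1, blank2, blank3, cleat1, cleat2 below 0.02 m/s and value of joint switch above 1.05 rad); the robot touches nothing.
It fails at once if the robot's fingers touch a blank or a cleat while the switch is on (the last stretch before the off stop does not count as on) (value of joint switch above 0.4 rad and (contact force between the fingers and blank1 above 1 N or contact force between the fingers and blank2 above 1 N or contact force between the fingers and blank3 above 1 N or contact force between the fingers and cleat1 above 1 N or contact force between the fingers and cleat2 above 1 N)).
It fails at once if the magnetic square, clamp or bolt is shifted by more than 30 mm (distance of any of magsquare, clamp, bolt from where it was at the start of the episode above 0.03 m).
Of blank1, blank2, blank3 only 2 to 3 are there at a start; the rules pass over those that are not, and their reading is None.
Of cleat1, cleat2 only 1 to 2 are there at a start; the rules pass over those that are not, and their reading is None.
At some moment in a run one of tray, tote may be knocked a few centimetres aside while the robot is not near it.
Once in a run the grip may slacken for a moment while it holds something.
It also fails if it takes over 210 s, if anything falls off the work surface, if the arm or the gripper's body presses on something with over 40 N, if the wrist force passes 120 N, or if a joint passes its speed limit or range.

## Working session

There is one attempt and no reset: what is moved stays moved. The work goes in short steps, Python scripts to look and compute and a tool call to move; the robot and the scene stay as the last step left them, time stands still between calls to the robot, and variables do not carry over. Pictures are saved under pics/ and viewed, at most 14 in all, crops included, and the job is handed in when it is done.

Besides the shell and the picture viewer there is one more tool, called by a JSON object that holds its "fn" and its "kwargs", one argument or row to a line. jog_arm: Moves the arm, as the interface text tells. Its arguments: {"type":"object","properties":{"motion":{"type":"array"}},"required":["motion"]}

```bash
mkdir -p pics; ls; cat > h.py <<'E'
from cell import env
import numpy as np, cv2
def cam(n):
    c=env.read_camera(n); c['K']=np.array(c['camera_matrix']); c['T']=np.array(c['world_to_cam']); return c
def px2w(c,u,v,z=None,d=None):
    K=c['K'];Ti=np.linalg.inv(c['T'])
    ray=np.array([(u-K[0,2])/K[0,0],-(v-K[1,2])/K[1,1],-1.])
    o=Ti[:3,3];r=Ti[:3,:3]@ray
    if z is not None: s=(z-o[2])/r[2]
    else: s=d if d else c['z_map'][int(round(v)),int(round(u))]
    return o+s*r
def w2px(c,p):
    q=c['T'][:3,:3]@np.array(p,float)+c['T'][:3,3]
    K=c['K'];return np.array([K[0,0]*q[0]/-q[2]+K[0,2],K[1,1]*-q[1]/-q[2]+K[1,2]])
def cloud(c):
    K=c['K'];z=c['z_map'];v,u=np.mgrid[:z.shape[0],:z.shape[1]]
    P=np.stack([(u-K[0,2])/K[0,0]*z,-(v-K[1,2])/K[1,1]*z,-z],-1)
    Ti=np.linalg.inv(c['T']);return P@Ti[:3,:3].T+Ti[:3,3]
E
python3 - <<'E'
from h import *
np.set_printoptions(precision=1,suppress=True)
for n in('scene','top'):
    c=cam(n);cv2.imwrite(f'pics/{n}0.png',c['color'][...,::-1]);print(n,c['K'].tolist(),np.linalg.inv(c['T'])[:3,3], {k:v for k,v in c.items() if k not in('color','z_map','K','T','camera_matrix','world_to_cam')})
    for t in ['chute','blank1_mid','die','cleat1_mid','tray','tote','switch_tip','switch_pivot','bolt','magsquare','clamp','chute_gate','chute_strip_end','chute_window_end']:
        r=env.recognise(n,t)
        print(t,[(np.round(x['location']).tolist(),round(x['score'],2),px2w(c,*x['location']).round()) for x in r[:4]])
print(env.state())
E
```

```text
pics
scene [[419.9036772808367, 0.0, 320.96096457620627], [0.0, 419.9036772808367, 198.37178692075068], [0.0, 0.0, 1.0]] [1133.7 -335.6  945.2] {}
chute [([119.0, 245.0], 0.77, array([ 529., -499.,  234.]))]
blank1_mid [([195.0, 196.0], 0.77, array([ 257., -324.,    6.])), ([457.0, 260.0], 0.75, array([770., 227.,   8.])), ([332.0, 211.0], 0.51, array([566., -31., 124.]))]
die [([375.0, 167.0], 0.66, array([389., 209.,   5.])), ([416.0, 205.0], 0.56, array([603., 205.,  57.]))]
cleat1_mid [([403.0, 198.0], 0.68, array([578., 176.,  78.])), ([178.0, 292.0], 0.56, array([ 551., -441.,   18.]))]
tray [([334.0, 209.0], 0.18, array([563., -26., 124.]))]
tote [([377.0, 167.0], 0.63, array([387., 220.,   1.]))]
switch_tip [([463.0, 144.0], 0.64, array([520., 407., 128.]))]
switch_pivot [([449.0, 161.0], 0.63, array([503., 390.,  56.]))]
bolt []
magsquare [([311.0, 196.0], 0.71, array([415., -21.,  16.]))]
clamp [([177.0, 291.0], 0.75, array([ 545., -443.,   19.]))]
chute_gate [([121.0, 247.0], 0.75, array([ 345., -547.,    7.]))]
chute_strip_end [([119.0, 249.0], 0.96, array([ 540., -500., 
[... 1244 characters left out ...]
10.,  -3.]))]
chute_gate [([502.0, 171.0], 0.75, array([ 550., -464.,  210.])), ([396.0, 238.0], 0.56, array([ 392., -233.,    4.])), ([155.0, 200.0], 0.26, array([504., 409., 128.]))]
chute_strip_end [([501.0, 167.0], 0.56, array([ 559., -463.,  208.]))]
chute_window_end [([502.0, 170.0], 0.69, array([ 551., -463.,  212.]))]
{'t': 1.5, 'joints': array([-1.3,  0.5,  1.6,  0. ,  1.1, -0.1]), 'qvel': array([-0.,  0., -0., -0., -0.,  0.]), 'tau': array([  0. , -61.2, -25.8,   0.1,   0. ,   0. ]), 'eef_pos': array([ 217.2, -586.1,  292.3]), 'tcp_rot': array([ 3.1, -0. ,  0.4]), 'ft_force': array([1.2, 0.5, 0.1]), 'moment': array([ 0.,  0., -0.]), 'grip_force': 0.0, 'opening': 0.9925351153963543}
```

View pics/scene0.png

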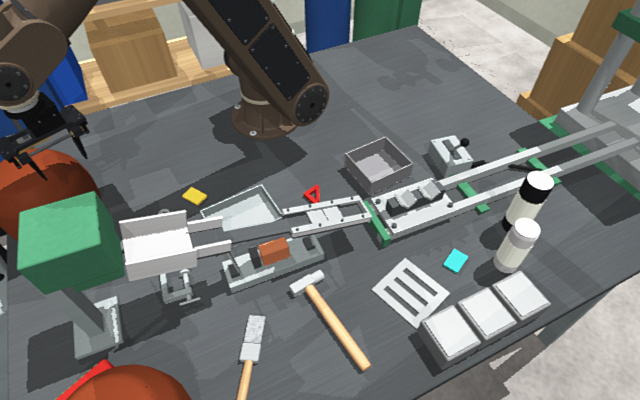

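View pics/top0.png

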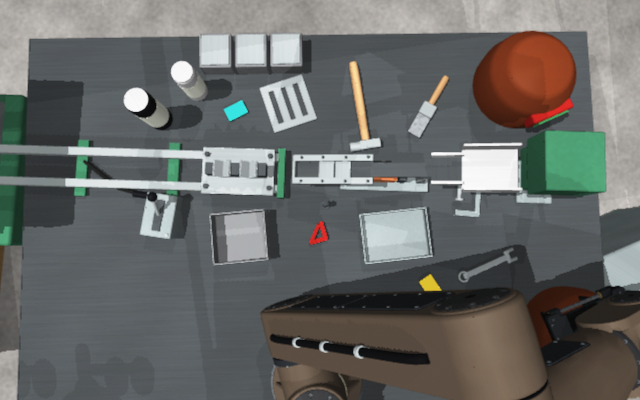

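```bash
python3 - <<'E'
from h import *
t=cv2.imread('pics/top0.png');s=cv2.imread('pics/scene0.png')
a=cv2.resize(t[130:280,130:540],(800,293),interpolation=cv2.INTER_CUBIC)
b=cv2.resize(s[125:305,100:500],(667,300),interpolation=cv2.INTER_CUBIC)
o=np.zeros((593,800,3),np.uint8);o[:293]=a;o[293:,:667]=b;cv2.imwrite('pics/crop0.png',o)
c=cam('top');P=cloud(c)
np.set_printoptions(precision=0,suppress=True,linewidth=200)
for v in (158,163,170,177,183):
    print(v);print(np.array([[u,*P[v,u]] for u in range(286,470,4)]).T)
E
```

```text
158
[[ 286.  290.  294.  298.  302.  306.  310.  314.  318.  322.  326.  330.  334.  338.  342.  346.  350.  354.  358.  362.  366.  370.  374.  378.  382.  386.  390.  394.  398.  402.  406.  410.
   414.  418.  422.  426.  430.  434.  438.  442.  446.  450.  454.  458.  462.  466.]
 [ 629.  629.  610.  609.  608.  607.  607.  606.  606.  605.  604.  603.  602.  602.  602.  601.  601.  600.  599.  598.  598.  597.  625.  625.  625.  624.  625.  624.  623.  623.  623.  623.
   622.  622.  622.  621.  621.  591.  590.  590.  589.  588.  588.  587.  586.  587.]
 [  77.   66.   49.   38.   27.   17.    6.   -4.  -15.  -25.  -36.  -46.  -56.  -67.  -77.  -87.  -98. -107. -117. -127. -137. -148. -178. -190. -202. -213. -226. -237. -248. -260. -271. -283.
  -295. -307. -318. -330. -341. -307. -316. -326. -335. -344. -354. -364. -372. -384.]
 [   7.    2.  110.  113.  120.  121.  122.  125.  126.  129.  135.  135.  143.  142.  142.  146.  145.  150.  154.  156.  158.  160.    0.   -2.   -1.    0.   -3.    1.    1.   -0.    3.    0.
     3.    0.    1.    3.    2.  179.  181.  182.  184.  18
[... 3844 characters left out ...]
8.  547.  547.  547.  547.  546.  546.  546.  546.
   545.  544.  544.  545.  549.  524.  523.  523.  523.  522.  522.  521.  521.  524.]
 [  78.   67.   50.   39.   28.   18.    7.   -3.  -14.  -24.  -34.  -45.  -55.  -65.  -76.  -85.  -96. -106. -116. -126. -136. -146. -172. -184. -195. -206. -217. -229. -240. -251. -263. -275.
  -285. -295. -306. -319. -340. -297. -305. -316. -324. -334. -343. -350. -361. -379.]
 [   5.   -4.  115.  114.  119.  123.  125.  127.  126.  135.  136.  132.  136.  139.  139.  146.  146.  146.  149.  155.  158.  157.   28.   30.   31.   31.   31.   31.   33.   33.   29.   29.
    33.   41.   40.   33.   -2.  206.  211.  209.  213.  213.  215.  224.  219.  196.]]
```

View pics/crop0.png

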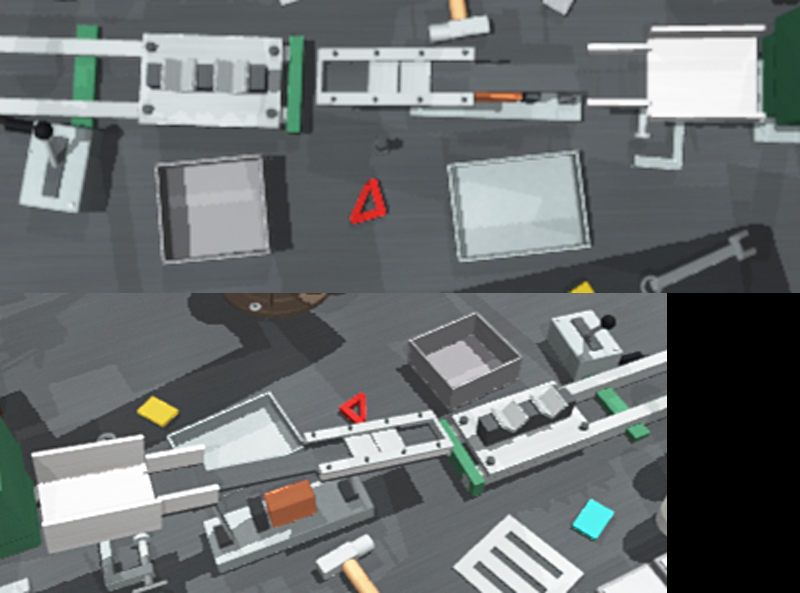

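```bash
cat >> h.py <<'E'
def rect(P,lo,hi):
    Q=P[np.isfinite(P).all(1)]; Q=Q[((Q>lo)&(Q<hi)).all(1)]
    (c,s,a)=cv2.minAreaRect(Q[:,:2].astype(np.float32)); return len(Q),np.round(c,1),np.round(s,1),round(a,2),np.round(np.median(Q,0),1)
E
python3 - <<'E'
from h import *
np.set_printoptions(precision=1,suppress=True)
for n in('top','scene'):
    c=cam(n);P=cloud(c).reshape(-1,3);col=c['color'].reshape(-1,3).astype(int)
    print(n)
    print('tray',rect(P,[310,-345,15],[490,-110,45]))
    print('tote',rect(P,[310,120,30],[495,310,70]))
    print('dieplate',rect(P,[490,80,36],[660,330,52]))
    print('diecleat',rect(P,[490,100,75],[660,300,110]))
    print('magsq',rect(P,[350,-80,8],[470,60,25]))
    print('bolt',rect(P,[440,-80,25],[520,40,70]))
    # chute
    zf=100+(49-P[:,1])*np.tan(.22)
    m=(P[:,0]>500)&(P[:,0]<640)&(P[:,1]<46)&(P[:,1]>-140)&(P[:,2]-zf>10)&(P[:,2]-zf<24)
    print('chute',rect(P[m],[0,-900,0],[900,900,900]))
    m2=m&(P[:,1]<20)
    for y0 in range(-140,40,20):
        k=m&(abs(P[:,1]-y0)<5)
        if k.sum(): print(y0,P[k,0].min(),P[k,0].max(),np.median((P[:,2]-zf)[k]))
    m=(P[:,0]>500)&(P[:,0]<640)&(P[:,1]<-155)&(P[:,1]>-280)&(abs(P[:,2]-zf)<12)
    print('window',rect(P[m],[0,-900,0],[900,900,900]),np.median((P[:,2]-zf)[m]))
    for y0 in range(-280,-150,20):
        k=m&(abs(P[:,1]-y0)<5)
        if k.sum(): print(y0,P[k,0].min(),P[k,0].max(),np.median((P[:,2]-zf)[k]))
    # switch
    k=(P[:,0]>440)&(P[:,0]<600)&(P[:,1]>330)&(P[:,1]<480)
    b=k&(P[:,2]>40)&(P[:,2]<62);print('box',rect(P[b],[0,0,0],[900,900,900]))
    b=k&(P[:,2]>85)&(col.sum(1)<130);print('ball',b.sum(),P[b].mean(0) if b.any() else 0,P[b].min(0),P[b].max(0))
    b=k&(P[:,2]>66)&(P[:,2]<160);print('lever',b.sum(),P[b].min(0),P[b].max(0))
    V,U=np.divmod(np.where(k&(col.sum(1)<110)&(P[:,2]>60))[0],640);print('ballpx',U.mean(),V.mean(),U.min(),U.max(),V.min(),V.max())
E
```

```text
top
tray (477, array([ 399.3, -228.4]), array([139.9, 190.8]), 4.99, array([ 399.3, -246. ,   33.5]))
tote (534, array([404.6, 205.2]), array([139.9, 151.3]), 4.21, array([408.4, 225.5,  57.5]))
dieplate (2506, array([585.4, 194.4]), array([229.4, 136.2]), 87.62, array([569.4, 199.8,  44. ]))
diecleat (859, array([588.1, 208.6]), array([164.7,  44.4]), 87.31, array([587.4, 207. ,  85.3]))
magsq (209, array([410.1,  -3.6]), array([ 55.2, 130.1]), 13.16, array([404.6, -14. ,  13.6]))
bolt (29, array([490.9, -33.2]), array([13.8, 14.5]), 89.44, array([489.7, -31.8,  55.1]))
chute (862, array([574.2, -46. ]), array([188.3,  75.7]), 86.76, array([576.7, -47.2, 136. ]))
-140 533.0765460122324 606.4051077172852 15.090011536303393
-120 533.9404290162942 607.1180773449066 13.253174725819065
-100 534.7254189874734 608.922873214772 13.584525952472731
-80 536.1858728538379 609.5509188515206 13.952469472220656
-60 536.6263983638811 610.7178511565921 13.903462638315034
-40 537.6293679828581 612.2238880968503 14.241001557529842
-20 538.8014286369753 613.3242558368947 13.75533222481286
0 539.7879409
[... 2216 characters left out ...]
80 545.053638050996 580.0344974832682 -3.0687402247525597
-260 544.7487601538663 581.7748510029523 -2.870173834590389
-240 546.330149870581 583.7095462636871 -2.947520010890713
-220 546.2485644189014 583.698143909673 -3.0136058375204016
-200 547.1078036126556 585.1829119289097 -3.3978506914860276
-180 549.6557314852741 585.7149841610956 -2.845713689000547
-160 535.9352334342774 606.895189508678 -3.3211510225286816
box (658, array([481.3, 421.6]), array([86.8, 94.4]), 80.63, array([493.5, 414.7,  55.4]))
ball 50 [516.2 413.2 131. ] [503.6 403.8 122. ] [524.5 421.8 138.7]
lever 97 [475.8 403.8  68.6] [526.  427.1 138.7]
ballpx 464.175 142.575 461 468 139 146
  return _methods._mean(a, axis=axis, dtype=dtype,
  ret = um.true_divide(
```

```bash
cat >> h.py <<'E'
from scipy.spatial.transform import Rotation as Ro
def Rd(yaw,tilt=0):  # tool down; tool y at world angle yaw-90deg (0 -> +x); tilt = slope rad
    Rc=(Ro.from_euler('z',yaw-90,degrees=True)*Ro.from_euler('x',-tilt)).as_matrix()
    return np.stack([Rc[:,1],Rc[:,0],-Rc[:,2]],1)
def plan(wps,step=50,ang=9,start=None):
    """wps: (tip xyz, R, hand[, n]) ; prints rows, simulating rounded commands"""
    s=env.state(); p=np.array(s['eef_pos'],float);R=Ro.from_euler('xyz',s['tcp_rot']).as_matrix()
    if start: p=np.array(start[0],float)-78*start[1][:,2]; R=start[1]
    out=[]
    for w in wps:
        t=np.array(w[0],float)-w[1][:,2]*78
        rv=Ro.from_matrix(R.T@w[1]).as_rotvec(degrees=True)
        n=w[3] if len(w)>3 else int(max(1,np.ceil(np.linalg.norm(t-p)/step),np.ceil(np.linalg.norm(rv)/ang)))
        p0,R0=p,R
        for i in range(1,n+1):
            pt=p0+(t-p0)*i/n; Rt=R0@Ro.from_rotvec(rv*i/n,degrees=True).as_matrix()
            r=np.round(Ro.from_matrix(R.T@Rt).as_rotvec(degrees=True),1)+0.; d=np.round(R.T@(pt-p),1)+0.
            out.append([*map(float,r),*map(float,d),w[2]])
            p=p+R@d; R=R@Ro.from_rotvec(r,degrees=True).as_matrix()
    for i in range(0,len(out),10): print(str(out[i:i+10]).replace('.0,',','))
def st():
    s=env.state();R=Ro.from_euler('xyz',s['tcp_rot']).as_matrix();p=np.array(s['eef_pos'])
    print('t',s['t'],'tip',(p+78*R[:,2]).round(1),'f',np.round(s['ft_force'],1),'open',round(s['opening']*95.1,1),'grip',s['grip_force']);return p,R
E
python3 - <<'E'
from h import *
np.set_printoptions(precision=0,suppress=True,linewidth=200)
c=cam('top');P=cloud(c).reshape(-1,3)
for x in range(420,640,20):
    print(x,[int(max(P[(abs(P[:,0]-x)<10)&(abs(P[:,1]-y)<10),2],default=-1)) for y in range(300,500,20)])
st();print(env.state()['tcp_rot'])
D=Rd(86.9)
plan([((430,-330,215),D,0),((520,0,220),D,0),((556,408,200),D,0),((556,408,107),D,0)])
E
```

```text
420 [5, 7, 6, 8, 56, 60, 61, 59, 62, 56]
440 [4, 5, 5, 4, 58, 64, 62, 64, 59, 51]
460 [4, 5, 7, 5, 58, 59, 64, 65, 61, 49]
480 [7, 4, 6, 5, 61, 60, 95, 60, 59, 4]
500 [5, 4, 8, 7, 58, 134, 138, 60, 59, 4]
520 [45, 7, 6, 6, 60, 139, 140, 52, 55, 33]
540 [53, 33, 33, 34, 35, 33, 33, 48, 55, 36]
560 [48, 33, 34, 35, 35, 38, 37, 36, 35, 34]
580 [83, 38, 5, 5, 16, 16, 16, 8, 5, 6]
600 [84, 4, 7, 6, 15, 18, 17, 4, 4, 6]
620 [55, 33, 34, 33, 32, 16, 12, 5, 7, 9]
t 1.7 tip [ 217. -586.  214.] f [-0.  1.  0.] open 95.3 grip 0.0
[3. 0. 0.]
[[0, 0, -8.3, 36.1, -20.8, -0.1, 0], [0, 0, -8.3, 38.7, -15.3, -0.1, 0], [0, 0, -8.4, 40.5, -9.6, -0.1, 0], [0, 0, -8.3, 41.4, -3.6, -0.1, 0], [0, 0, -8.3, 41.6, 2.4, -0.1, 0], [0, 0, -8.3, 40.7, 8.4, -0.1, 0], [0, 0, -8.4, 39.2, 14.2, -0.1, 0], [0, 0, -8.3, 36.6, 19.8, -0.1, 0], [0, 0, 0, 47.8, 10.3, -0.7, 0], [0, 0, 0, 47.7, 10.3, -0.7, 0]]
[[0, 0, 0, 47.8, 10.3, -0.7, 0], [0, 0, 0, 47.7, 10.3, -0.7, 0], [0, 0, 0, 47.8, 10.4, -0.8, 0], [0, 0, 0, 47.8, 10.3, -0.7, 0], [0, 0, 0, 47.7, 10.3, -0.7, 0], [0, 0, 0, 45.5, 1.6, 2.2, 0], [0, 0, 0, 45.5, 1.5, 2.2, 0], [0, 0, 0, 45.5, 1.6, 2.3, 0], [0, 0, 0, 45.4, 1.5, 2.2, 0], [0, 0, 0, 45.5, 1.6, 2.2, 0]]
[[0, 0, 0, 45.5, 1.6, 2.2, 0], [0, 0, 0, 45.5, 1.5, 2.2, 0], [0, 0, 0, 45.5, 1.6, 2.3, 0], [0, 0, 0, 45.5, 1.6, 2.2, 0], [0, 0, 0, 0, 0, 46.5, 0], [0, 0, 0, 0, -0.1, 46.5, 0]]
```

{"fn": "jog_arm", "kwargs": {
  "motion": [
    [0, 0, -8.3, 36, -21, 0, 0],
    [0, 0, -8.3, 39, -15, 0, 0],
    [0, 0, -8.4, 40, -10, 0, 0],
    [0, 0, -8.3, 41, -4, 0, 0],
    [0, 0, -8.3, 42, 2, 0, 0],
    [0, 0, -8.3, 41, 8, 0, 0],
    [0, 0, -8.4, 39, 14, 0, 0],
    [0, 0, -8.3, 37, 20, 0, 0],
    [0, 0, 0, 48, 10, -1, 0],
    [0, 0, 0, 48, 10, -1, 0]
  ]
}}

```text
t: 2.95
eef_pos: [454.2, -232.5, 294.2]
tcp_rot: [3.141, 0.0, 1.517]
ft_force: [0.9, -0.0, 0.2]
opening: 0.027
grip_force: 0.0
```

{"fn": "jog_arm", "kwargs": {
  "motion": [
    [0, 0, 0, 48, 10, 0, 0],
    [0, 0, 0, 48, 10, -1, 0],
    [0, 0, 0, 48, 10, -1, 0],
    [0, 0, 0, 48, 10, -1, 0],
    [0, 0, 0, 48, 10, 0, 0],
    [0, 0, 0, 45, 2, 2, 0],
    [0, 0, 0, 45, 2, 2, 0],
    [0, 0, 0, 45, 2, 2, 0],
    [0, 0, 0, 45, 2, 2, 0],
    [0, 0, 0, 45, 2, 2, 0]
  ]
}}

```text
t: 4.2
eef_pos: [538.7, 228.8, 287.2]
tcp_rot: [3.141, 0.0, 1.517]
ft_force: [0.5, 0.4, 0.3]
opening: 0.006
grip_force: 0.0
```

{"fn": "jog_arm", "kwargs": {
  "motion": [
    [0, 0, 0, 45, 2, 2, 0],
    [0, 0, 0, 45, 2, 2, 0],
    [0, 0, 0, 45, 2, 2, 0],
    [0, 0, 0, 45, 2, 2, 0],
    [0, 0, 0, 0, 0, 47, 0],
    [0, 0, 0, 0, 0, 47, 0]
  ]
}}

```text
t: 4.95
eef_pos: [556.1, 407.2, 184.1]
tcp_rot: [3.141, -0.0, 1.518]
ft_force: [0.2, 0.8, -0.3]
opening: 0.003
grip_force: 0.0
```

```bash
python3 - <<'E'
from h import *
st();c=cam('scene');cv2.imwrite('pics/s1.png',cv2.resize(c['color'][90:220,380:580,::-1],(800,520)))
D=Rd(86.9)
plan([((444,425,106),D,0,9)])
E
```

```text
t 4.95 tip [556.1 407.2 106.1] f [ 0.2  0.8 -0.3] open 0.3 grip 0.0
[[0, 0, 0, 1.5, -12.4, -0.7, 0], [-0.1, 0.1, 0, 1.5, -12.3, -0.6, 0], [0, 0, 0, 1.5, -12.4, -0.7, 0], [-0.1, 0, 0, 1.4, -12.3, -0.7, 0], [0, 0.1, 0, 1.5, -12.4, -0.7, 0], [-0.1, 0, 0, 1.5, -12.4, -0.7, 0], [0, 0, 0, 1.5, -12.3, -0.7, 0], [0, 0, 0.1, 1.5, -12.4, -0.7, 0], [-0.1, 0.1, 0, 1.5, -12.3, -0.7, 0]]
```

View pics/s1.png

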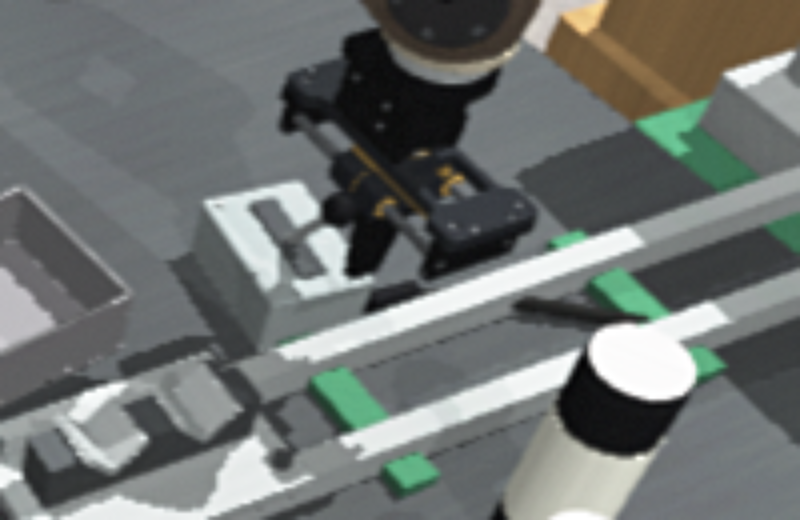

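The closed fingers at about (375,245) in the crop stand just on the far side of the black ball (345,208). Pushing towards the robot.

{"fn": "jog_arm", "kwargs": {
  "motion": [
    [0, 0, 0, 1.5, -12, 0, 0],
    [0, 0, 0, 1.5, -12, 0, 0],
    [0, 0, 0, 1.5, -12, 0, 0],
    [0, 0, 0, 1.5, -12, 0, 0],
    [0, 0, 0, 1.5, -12, 0, 0],
    [0, 0, 0, 1.5, -12, 0, 0],
    [0, 0, 0, 1.5, -12, 0, 0],
    [0, 0, 0, 1.5, -12, 0, 0]
  ]
}}

```text
t: 6.0
eef_pos: [460.1, 423.7, 184.8]
tcp_rot: [-3.141, 0.001, 1.517]
ft_force: [2.6, -0.9, -1.2]
opening: 0.002
grip_force: 1.1
```

{"fn": "jog_arm", "kwargs": {
  "motion": [
    [0, 0, 0, 1, -6, 0, 0],
    [0, 0, 0, 1, -5, 0, 0],
    [0, 0, 0, 0, -3, 0, 0],
    [0, 0, 0, 0, 0, 0, 0]
  ]
}}

```text
t: 6.5
eef_pos: [447.1, 426.4, 185.1]
tcp_rot: [-3.141, 0.0, 1.517]
ft_force: [0.7, -0.7, -0.0]
opening: 0.002
grip_force: 0.0
```

```bash
python3 - <<'E'
from h import *
st()
for n in('scene','top'):
    c=cam(n);P=cloud(c).reshape(-1,3);col=c['color'].reshape(-1,3).astype(int)
    r=env.recognise(n,'switch_tip');print(n,[(x['location'],x['score'],px2w(c,*x['location'],z=122)) for x in r])
    if n=='scene':cv2.imwrite('pics/s2.png',cv2.resize(c['color'][90:220,380:580,::-1],(800,520)))
E
```

```text
t 6.5 tip [447.  426.3 107.1] f [ 0.7 -0.7 -0. ] open 0.2 grip 0.0015186304881353863
scene [([452.5, 142.1], 0.65, array([493.95021395, 391.92901804, 122.        ])), ([120.2, 249.2], 0.42, array([ 446.02882527, -524.30445295,  122.        ]))]
top [([396.5, 238.4], 0.41, array([ 390.9045192 , -214.61701339,  122.        ]))]
```

View pics/s2.png

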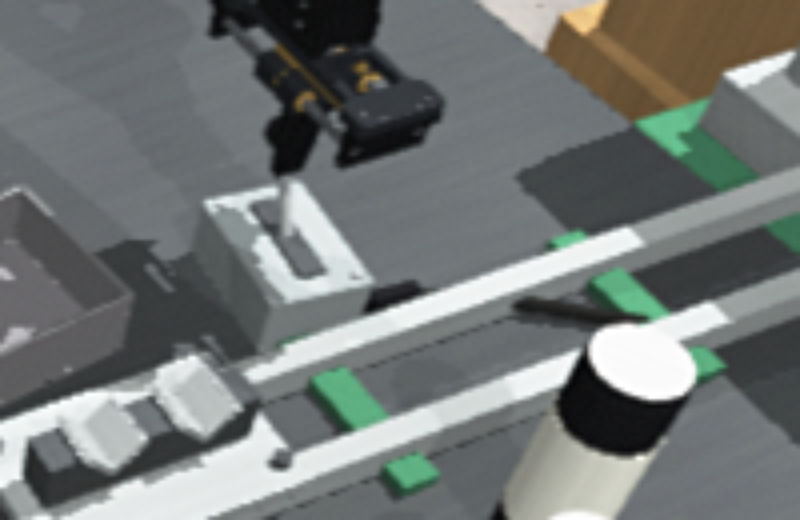

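The rod (288,205) now leans towards the robot behind the fingers, but there's no end-stop force yet; pushing on.

{"fn": "jog_arm", "kwargs": {
  "motion": [
    [0, 0, 0, 0.5, -3, 0, 0],
    [0, 0, 0, 0, 0, 0, 0]
  ]
}}

```text
t: 6.95
eef_pos: [444.2, 427.1, 185.2]
tcp_rot: [3.141, 0.0, 1.517]
ft_force: [1.6, 0.6, -0.8]
opening: 0.001
grip_force: 0.5
```

{"fn": "jog_arm", "kwargs": {
  "motion": [
    [0, 0, 0, 0.5, -3, 0, 0],
    [0, 0, 0, 0, 0, 0, 0]
  ]
}}

```text
t: 7.2
eef_pos: [441.1, 427.8, 185.2]
tcp_rot: [-3.142, 0.0, 1.517]
ft_force: [0.9, -0.8, -0.0]
opening: 0.004
grip_force: 0.5
```

{"fn": "jog_arm", "kwargs": {
  "motion": [
    [0, 0, 0, 0.5, -3, 0, 0],
    [0, 0, 0, 0, 0, 0, 0]
  ]
}}

```text
t: 7.45
eef_pos: [439.9, 428.1, 185.3]
tcp_rot: [3.138, -0.001, 1.517]
ft_force: [12.7, -3.6, -3.2]
opening: 0.005
grip_force: 6.0
```

{"fn": "jog_arm", "kwargs": {
  "motion": [
    [0, 0, 0, 0, 12, 0, 0],
    [0, 0, 0, 0, 0, -45, 0],
    [0, 0, 0, 0, 0, -45, 0]
  ]
}}

```text
t: 7.82
eef_pos: [450.3, 427.7, 275.9]
tcp_rot: [-3.14, 0.001, 1.517]
ft_force: [-0.0, 0.5, -0.8]
opening: 0.004
grip_force: 0.0
```

```bash
python3 - <<'E'
from h import *
np.set_printoptions(precision=1,suppress=True)
st()
for n in('scene','top'):
    c=cam(n);P=cloud(c).reshape(-1,3);col=c['color'].reshape(-1,3).astype(int)
    k=(P[:,0]>380)&(P[:,0]<460)&(P[:,1]>390)&(P[:,1]<460)&(P[:,2]>100)&(P[:,2]<145)
    print('ball',k.sum(),P[k].mean(0),P[k].min(0),P[k].max(0))
    for y0 in (245,173):
        print(y0,rect(P,[540,y0-24,87],[640,y0+24,110]))
    print('die',rect(P,[540,100,82],[640,300,110]))
D=Rd(87.4)
plan([((588.6,244.8,160),D,70),((588.6,244.8,100),D,70)])
E
```

```text
t 7.825 tip [450.2 427.6 197.9] f [-0.   0.5 -0.8] open 0.4 grip 0.0
ball 77 [425.6 428.8 123.5] [409.6 420.5 101.1] [438.9 441.1 139.5]
245 (102, array([588.8, 244.6]), array([46.6, 46. ]), 87.95, array([590.9, 257.7,  91. ]))
173 (96, array([586.8, 172.7]), array([47.2, 44.2]), 89.29, array([587.5, 187. ,  90.6]))
die (559, array([587.6, 210.4]), array([167. ,  47.2]), 87.74, array([588.4, 209. ,  86.1]))
ball 100 [422.8 429.8 126.6] [408.9 419.6 101. ] [440.5 442.9 138.7]
245 (124, array([589.9, 245. ]), array([47.4, 43.6]), 87.4, array([587.4, 254.8,  90.7]))
173 (128, array([585.8, 172.6]), array([47.6, 43.5]), 88.14, array([584.3, 171.7,  90.6]))
die (652, array([588. , 208.6]), array([164.7,  43.9]), 87.0, array([587.8, 206.8,  86.7]))
[[0.1, -0.1, -0.1, -35.3, 29.4, 8.4, 70], [0, 0, -0.1, -35.3, 29.3, 8.4, 70], [0.1, -0.1, -0.1, -35.3, 29.2, 8.3, 70], [0, 0, -0.1, -35.4, 29.2, 8.4, 70], [0.1, -0.1, -0.1, -35.4, 29.2, 8.4, 70], [0, 0, 0, 0, 0, 30, 70], [0, 0, 0, 0, 0, 30, 70]]
```

{"fn": "jog_arm", "kwargs": {
  "motion": [
    [0, 0, -0.1, -35, 29, 8, 70],
    [0, 0, -0.1, -35, 29, 8, 70],
    [0, 0, -0.1, -36, 29, 8, 70],
    [0, 0, -0.1, -36, 30, 8, 70],
    [0, 0, 0, -35, 29, 8, 70],
    [0, 0, 0, 0, 0, 30, 70],
    [0, 0, 0, 0, 0, 30, 70],
    [0, 0, 0, 0, 0, 20, 70],
    [0, 0, 0, 0, 0, 18, 70],
    [0, 0, 0, 0, 0, 0, 70]
  ]
}}

```text
t: 9.18
eef_pos: [586.8, 243.5, 135.7]
tcp_rot: [-3.139, 0.001, 1.524]
ft_force: [0.0, 0.2, -0.4]
opening: 0.734
grip_force: 0.0
```

```bash
python3 - <<'E'
from h import *
st()
c=cam('scene');cv2.imwrite('pics/s3.png',cv2.resize(c['color'][130:260,330:530,::-1],(800,520)))
E
```

```text
t 9.175 tip [586.6 243.5  57.7] f [ 0.   0.2 -0.4] open 69.8 grip 0.0
```

View pics/s3.png

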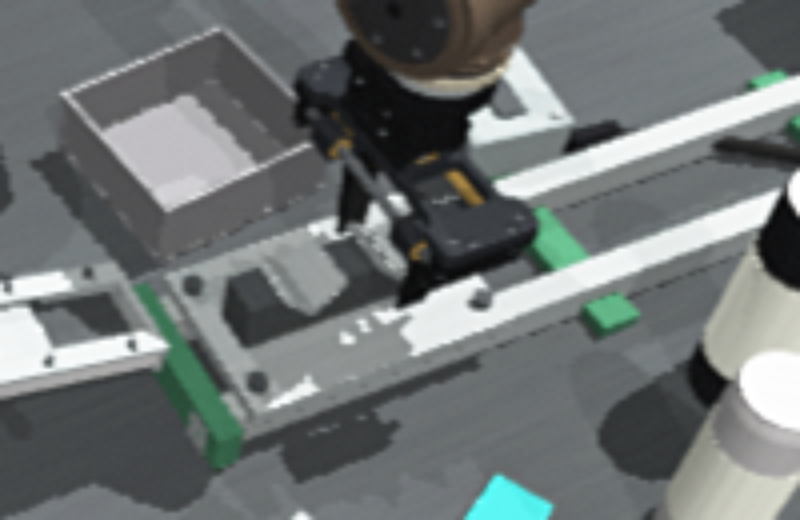

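Fingers at (350,200) and (415,280) straddle the upper cleat. Closing.

{"fn": "jog_arm", "kwargs": {
  "motion": [
    [0, 0, 0, 1.3, 2, -2, 60],
    [0, 0, 0, 0, 0, 0, 36],
    [0, 0, 0, 0, 0, 0, 36],
    [0, 0, 0, 0, 0, 0, 36],
    [0, 0, 0, 0, 0, 0, 36]
  ]
}}

```text
t: 9.85
eef_pos: [589.4, 244.9, 139.7]
tcp_rot: [3.141, -0.0, 1.524]
ft_force: [-2.0, 0.4, 6.2]
opening: 0.459
grip_force: 30.0
```

{"fn": "jog_arm", "kwargs": {
  "motion": [
    [0, 0, 0, 0, 0, -10, 36],
    [0, 0, 0, 0, 0, -40, 36],
    [0, 0, 0, 0, 0, -40, 36],
    [0, 0, 0, 0, 0, 0, 36]
  ]
}}

```text
t: 10.35
eef_pos: [590.0, 245.1, 232.4]
tcp_rot: [3.137, -0.002, 1.524]
ft_force: [0.1, 0.2, -1.7]
opening: 0.457
grip_force: 30.0
```

```bash
python3 - <<'E'
from h import *
st()
c=cam('top');P=cloud(c).reshape(-1,3)
print('tote',rect(P,[310,120,30],[480,310,70]))
c=cam('scene');P=cloud(c).reshape(-1,3)
print('tote',rect(P,[310,120,30],[480,310,70]))
# place +y half of tote
T=np.array([404.6,205.2]);a=np.deg2rad(4.2);t=T+34*np.array([-np.sin(a),np.cos(a)])
D=Rd(94.2)
plan([((*t,150),D,36),((*t,70),D,36),((*t,11),D,36)],step=45)
E
```

```text
t 10.35 tip [590.4 245.2 154.4] f [ 0.1  0.2 -1.7] open 43.5 grip 29.995817989110947
tote (257, array([406.4, 177.8]), array([139.9,  96.8]), 4.37, array([424.3, 135.9,  58.2]))
tote (1061, array([404.6, 205.5]), array([145.5, 153.5]), 4.2, array([407.4, 206.3,  48.3]))
[[0, 0, -1.4, -2.9, -37.3, 0.2, 36], [0, 0, -1.3, -1.9, -37.3, 0.2, 36], [0, 0, -1.4, -1.1, -37.4, 0.2, 36], [0, 0, -1.4, -0.2, -37.4, 0.2, 36], [0, 0, -1.4, 0.7, -37.4, 0.2, 36], [0, 0, 0, 0, 0, 40, 36], [0, 0, 0, 0, 0, 40, 36], [0, 0, 0, 0, 0, 29.5, 36], [0, 0, 0, 0, 0, 29.5, 36]]
```

{"fn": "jog_arm", "kwargs": {
  "motion": [
    [0, 0, -1.4, -3, -37, 0, 36],
    [0, 0, -1.3, -2, -37, 0, 36],
    [0, 0, -1.4, -1, -37, 0, 36],
    [0, 0, -1.4, 0, -38, 0, 36],
    [0, 0, -1.4, 0.5, -38, 0, 36],
    [0, 0, 0, 0, 0, 40, 36],
    [0, 0, 0, 0, 0, 40, 36],
    [0, 0, 0, 0, 0, 30, 36],
    [0, 0, 0, 0, 0, 28, 36],
    [0, 0, 0, 0, 0, 0, 36]
  ]
}}

```text
t: 11.7
eef_pos: [401.1, 238.5, 89.1]
tcp_rot: [-3.136, 0.002, 1.645]
ft_force: [0.6, 0.8, -0.9]
opening: 0.462
grip_force: 30.0
```

{"fn": "jog_arm", "kwargs": {
  "motion": [
    [0, 0, 0, 0, 0, 0, 60],
    [0, 0, 0, 0, 0, 0, 60],
    [0, 0, 0, 0, 0, 0, 60],
    [0, 0, 0, 0, 0, -40, 65],
    [0, 0, 0, 0, 0, -45, 70],
    [0, 0, 0, 0, 0, -60, 70]
  ]
}}

```text
t: 12.45
eef_pos: [401.8, 238.8, 237.7]
tcp_rot: [-3.141, 0.0, 1.645]
ft_force: [0.6, 0.1, 0.1]
opening: 0.737
grip_force: 0.0
```

```bash
python3 - <<'E'
from h import *
st()
c=cam('scene')
cv2.imwrite('pics/s4.png',cv2.resize(c['color'][130:260,330:530,::-1],(800,520)))
D=Rd(87.4)
plan([((586,172.8,160),D,70),((586,172.8,60),D,70)],step=45)
E
```

```text
t 12.45 tip [401.7 238.8 159.7] f [0.6 0.1 0.1] open 70.1 grip 0.0
[[0.1, 0, 1.4, -16, 35.4, 1.6, 70], [0.1, -0.1, 1.3, -15.2, 35.8, 1.5, 70], [0.1, 0, 1.4, -14.4, 36.2, 1.5, 70], [0.1, 0, 1.4, -13.5, 36.5, 1.4, 70], [0.1, -0.1, 1.3, -12.5, 36.8, 1.4, 70], [0, 0, 0, 0, 0, 33.3, 70], [0, 0, 0, 0, 0.1, 33.4, 70], [0, 0, 0, 0, 0, 33.3, 70]]
```

View pics/s4.png

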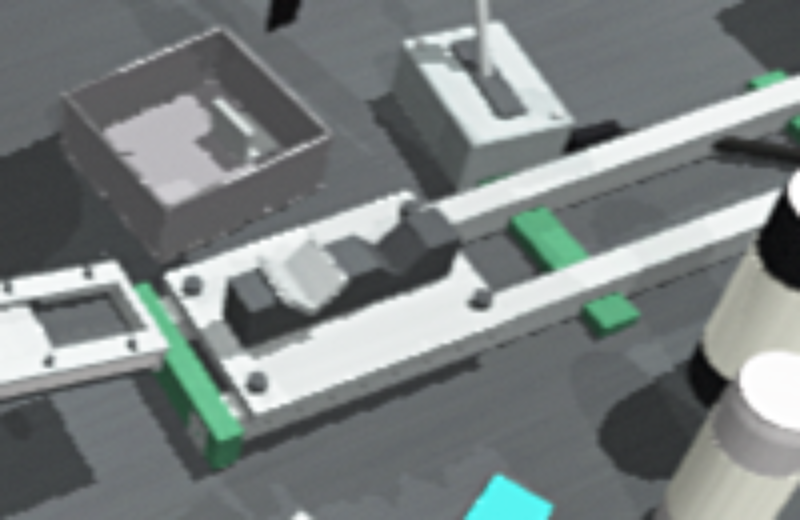

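Cleat A lies in the tote (around 235,125 in the crop), its groove (420,230) is empty, the switch rod leans to off. On to cleat B at (305,275).

{"fn": "jog_arm", "kwargs": {
  "motion": [
    [0, 0, 1.4, -16, 35, 1.5, 70],
    [0, 0, 1.3, -15, 36, 1.5, 70],
    [0, 0, 1.4, -14, 36, 1.5, 70],
    [0, 0, 1.4, -14, 37, 1.5, 70],
    [0, 0, 1.3, -12, 37, 1.5, 70],
    [0, 0, 0, 0, 0, 0, 70],
    [0, 0, 0, 0, 0, 33, 70],
    [0, 0, 0, 0, 0, 33, 70],
    [0, 0, 0, 0, 0, 26, 70],
    [0, 0, 0, 0, 0, 0, 70]
  ]
}}

```text
t: 13.75
eef_pos: [583.7, 172.9, 135.7]
tcp_rot: [-3.138, 0.001, 1.527]
ft_force: [-0.0, -0.8, 0.6]
opening: 0.732
grip_force: 0.0
```

```bash
python3 - <<'E'
from h import *
st()
plan([((586.2,172.8,60),Rd(87.4),70)],step=45)
E
```

```text
t 13.75 tip [583.5 172.9  57.7] f [-0.  -0.8  0.6] open 69.6 grip 0.0
[[-0.2, 0, 0.1, 0, 2.5, -2.3, 70]]
```

{"fn": "jog_arm", "kwargs": {
  "motion": [
    [0, 0, 0, 0, 2.5, -2, 60],
    [0, 0, 0, 0, 0, 0, 36],
    [0, 0, 0, 0, 0, 0, 36],
    [0, 0, 0, 0, 0, 0, 36],
    [0, 0, 0, 0, 0, 0, 36]
  ]
}}

```text
t: 14.38
eef_pos: [587.6, 172.6, 139.5]
tcp_rot: [3.141, -0.0, 1.526]
ft_force: [-3.1, -0.1, 7.2]
opening: 0.457
grip_force: 30.0
```

{"fn": "jog_arm", "kwargs": {
  "motion": [
    [0, 0, 0, 0, 0, -10, 36],
    [0, 0, 0, 0, 0, -40, 36],
    [0, 0, 0, 0, 0, -40, 36],
    [0, 0, 0, 0, 0, 0, 36]
  ]
}}

```text
t: 14.88
eef_pos: [588.4, 172.7, 232.0]
tcp_rot: [3.136, -0.001, 1.526]
ft_force: [0.9, -0.2, -1.2]
opening: 0.457
grip_force: 30.0
```

```bash
python3 - <<'E'
from h import *
st()
c=cam('scene');P=cloud(c).reshape(-1,3)
print('tote',rect(P,[310,120,30],[490,310,70]))
c=cam('top');P=cloud(c).reshape(-1,3)
print('tote',rect(P,[310,120,30],[490,310,70]))
T=np.array([405,205.2]);a=np.deg2rad(4.2);t=T-36*np.array([-np.sin(a),np.cos(a)])
D=Rd(94.2)
plan([((*t,150),D,36),((*t,15),D,36)],step=45)
E
```

```text
t 14.875 tip [588.8 172.8 154. ] f [ 0.9 -0.2 -1.2] open 43.4 grip 29.99176137149334
tote (764, array([388.5, 218.1]), array([143.9, 152.8]), 3.68, array([377.2, 184.9,  47. ]))
tote (0, array([0., 0.]), array([0., 0.]), 0.0, array([nan, nan, nan]))
[[0, 0, -1.7, -2.8, -44.8, 0.2, 36], [0, 0, -1.7, -1.5, -44.9, 0.1, 36], [0, 0, -1.7, -0.2, -45, 0.2, 36], [0, 0, -1.7, 1.2, -44.9, 0.1, 36], [0, 0, 0, 0, 0, 33.8, 36], [0, 0, 0, 0, 0, 33.7, 36], [0, 0, 0, 0, 0, 33.8, 36], [0, 0, 0, 0, 0, 33.7, 36]]
  return _methods._mean(a, axis=axis, dtype=dtype,
  ret = um.true_divide(
```

```bash
python3 - <<'E'
from h import *
c=cam('scene');P=cloud(c).reshape(-1,3)
print('tote',rect(P,[290,120,30],[490,320,70]))
cv2.imwrite('pics/s5.png',cv2.resize(c['color'][130:230,320:480,::-1],(800,500)))
T=np.array([388.5,218]);a=np.deg2rad(3.9);t=T-36*np.array([-np.sin(a),np.cos(a)])
D=Rd(93.9);print(t)
plan([((*t,150),D,36),((*t,15),D,36)],step=45)
E
```

```text
tote (771, array([388.2, 217.6]), array([144.9, 150.4]), 3.83, array([381.1, 183.6,  46.6]))
[390.94855046 182.08336596]
[[0, 0, -1.3, 0.2, -39.3, 0, 36], [0, 0, -1.3, 1, -39.3, 0.1, 36], [0, 0, -1.3, 1.9, -39.2, 0, 36], [-0.1, 0, -1.3, 2.9, -39.2, 0, 36], [0, 0, -1.3, 3.7, -39.1, 0, 36], [0, 0, 0, 0, 0, 33.8, 36], [0, 0, 0, 0, 0, 33.7, 36], [0, 0, 0, 0, -0.1, 33.8, 36], [0, 0, 0, 0, 0, 33.7, 36]]
```

View pics/s5.png

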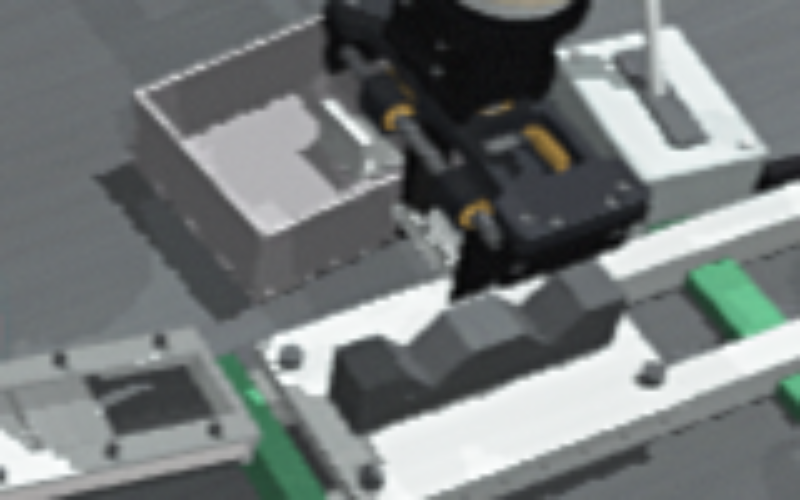

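Tote has been shifted by about (-16,+13) mm; cleat B is in the fingers (430,235), the tote's left half (240,160) is free.

{"fn": "jog_arm", "kwargs": {
  "motion": [
    [0, 0, -1.3, 0, -39, 0, 36],
    [0, 0, -1.3, 1, -39, 0, 36],
    [0, 0, -1.3, 2, -39, 0, 36],
    [0, 0, -1.3, 3, -40, 0, 36],
    [0, 0, -1.3, 3, -40, 0, 36],
    [0, 0, 0, 0, 0, 34, 36],
    [0, 0, 0, 0, 0, 34, 36],
    [0, 0, 0, 0, 0, 34, 36],
    [0, 0, 0, 0, 0, 34, 36],
    [0, 0, 0, 0, 0, 0, 36]
  ]
}}

```text
t: 16.27
eef_pos: [389.4, 181.0, 90.6]
tcp_rot: [-3.136, 0.001, 1.639]
ft_force: [-0.8, 0.6, -1.4]
opening: 0.46
grip_force: 30.0
```

```bash
python3 - <<'E'
from h import *
st()
c=cam('scene');P=cloud(c).reshape(-1,3)
print('tote',rect(P,[290,120,30],[460,320,70]))
E
```

```text
t 16.275 tip [388.9 180.9  12.6] f [-0.8  0.6 -1.4] open 43.7 grip 29.991755336523056
tote (904, array([388.4, 218.7]), array([146. , 153.4]), 4.77, array([408.2, 196.2,  47.7]))
```

{"fn": "jog_arm", "kwargs": {
  "motion": [
    [0, 0, 0, 0, 0, 0, 60],
    [0, 0, 0, 0, 0, 0, 60],
    [0, 0, 0, 0, 0, 0, 60],
    [0, 0, 0, 0, 0, -40, 60],
    [0, 0, 0, 0, 0, -45, 0],
    [0, 0, 0, 0, 0, -60, 0]
  ]
}}

```text
t: 17.08
eef_pos: [390.0, 181.3, 239.1]
tcp_rot: [-3.14, 0.0, 1.639]
ft_force: [0.3, -0.3, -0.1]
opening: 0.476
grip_force: 0.0
```

```bash
python3 - <<'E'
from h import *
np.set_printoptions(precision=1,suppress=True,linewidth=200)
st()
for n in('top','scene'):
    c=cam(n);P=cloud(c);Q=P.reshape(-1,3)
    print('tray',rect(Q,[310,-345,15],[490,-110,45]))
    if n=='top': cv2.imwrite('pics/t2.png',cv2.resize(c['color'][140:280,200:440,::-1],(800,467),interpolation=cv2.INTER_CUBIC))
    # height profile of slot centre above nominal floor
    x0=575.2+0.054*(Q[:,1]+36)
    for y0 in range(30,-150,-6):
        k=(abs(Q[:,0]-x0)<14)&(abs(Q[:,1]-y0)<3)&(Q[:,2]>80)
        h=Q[k,2]-(100+(44-Q[k,1])*.2236)
        if len(h)>2: print(y0,round(float(np.median(h)),1),end='; ')
    print()
E
```

```text
t 17.075 tip [390.  181.2 161.1] f [ 0.3 -0.3 -0.1] open 45.3 grip 0.0
tray (476, array([ 399.3, -228.6]), array([140. , 191.5]), 5.18, array([ 398. , -244.9,   33.5]))
30 -2.0; 24 -1.0; 18 -1.5; 12 -2.2; 6 -1.6; 0 -0.6; -6 -1.9; -12 -2.3; -18 5.5; -24 6.2; -30 7.2; -36 7.2; -42 6.1; -48 7.6; -54 6.8; -60 1.7; -66 7.1; -72 7.4; -78 6.0; -84 6.5; -90 5.9; -96 6.9; -102 -1.6; -108 -1.0; -114 -1.4; -120 -0.9; -126 -1.6; -132 -0.9; -138 -1.4; -144 -1.8; 
tray (506, array([ 397.7, -227.2]), array([143.9, 190.7]), 5.05, array([ 336.5, -204.8,   27.8]))
30 -1.9; 24 -1.2; 18 -0.8; 12 -1.7; 6 -0.5; 0 -1.7; -6 -1.9; -12 -1.1; -18 7.5; -24 6.6; -30 6.9; -36 6.4; -42 6.6; -48 6.7; -54 5.3; -60 6.9; -66 6.1; -72 6.4; -78 6.7; -84 5.9; -90 6.4; -96 5.8; -102 -1.7; -108 -2.3; -114 -1.6; -120 -1.6; -126 -1.2; -132 -1.7; -138 -1.6; -144 -1.6;
```

View pics/t2.png

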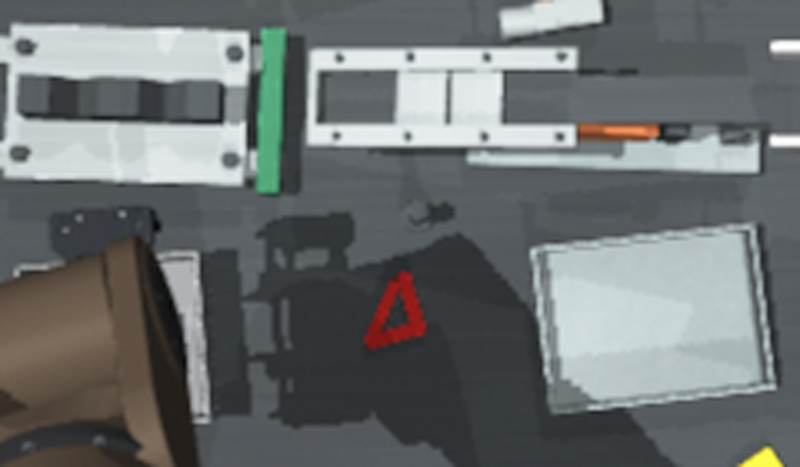

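```bash
cat >> h.py <<'E'
RC=Rd(86.9,.22)
def S(s,h):
    y=37.5-s*.9759; return np.array([569.7+(y+140)*.0537,y,100+s*.2182])-RC[:,2]*h
E
python3 - <<'E'
from h import *
print(S(40,3.5),RC)
plan([(S(40,60),RC,0),(S(40,14),RC,0,2),(S(40,3.5),RC,0,1)],step=48)
E
```

```text
[577.1768224   -0.77331402 112.14364107] [[ 5.27753757e-02  9.98536670e-01 -1.18015990e-02]
 [ 9.74469390e-01 -5.40788130e-02 -2.17910281e-01]
 [-2.18229623e-01 -8.67361738e-19 -9.75897449e-01]]
[[0.2, -2.1, 1.2, -27.6, 29.4, 0.1, 0], [0.2, -2.1, 1.1, -27, 29.9, 1.1, 0], [0.2, -2.2, 1.2, -26.4, 30.4, 1.9, 0], [0.3, -2.1, 1.1, -25.6, 31, 2.8, 0], [0.2, -2.1, 1.2, -24.9, 31.5, 3.6, 0], [0.2, -2.1, 1.2, -24.1, 32.1, 4.3, 0], [0, 0, 0, 0, 0, 23, 0], [0, 0, 0, 0, 0, 23, 0], [0, 0, 0, 0, 0, 10.5, 0]]
```

{"fn": "jog_arm", "kwargs": {
  "motion": [
    [0.2, -2.1, 1.2, -28, 29, 0, 0],
    [0.2, -2.1, 1.1, -27, 30, 1, 0],
    [0.2, -2.2, 1.2, -26, 30, 2, 0],
    [0.3, -2.1, 1.1, -26, 31, 3, 0],
    [0.2, -2.1, 1.2, -25, 32, 3.5, 0],
    [0.2, -2.1, 1.2, -24, 32, 4.5, 0],
    [0, 0, 0, 0, 0, 23, 0],
    [0, 0, 0, 0, 0, 7, 0],
    [0, 0, 0, 0, 0, 0, 0]
  ]
}}

```text
t: 18.3
eef_pos: [576.4, 21.2, 207.3]
tcp_rot: [-3.131, 0.223, 1.518]
ft_force: [-0.1, -0.5, 0.1]
opening: 0.009
grip_force: 0.0
```

```bash
python3 - <<'E'
from h import *
st()
plan([(S(40,30),RC,0,1),(S(40,3.5),RC,0,2),(S(197,3.5),RC,0,2)],step=48)
E
```

```text
t 18.3 tip [574.7   4.  131.2] f [-0.1 -0.5  0.1] open 0.9 grip 0.0
[[-0.6, 0.1, 0.1, -0.6, 1.9, -6.9, 0], [0, 0, 0, 0, 0, 13.3, 0], [0, 0, 0, 0, 0, 13.2, 0], [0, 0, 0, -78.6, 0.1, 0.1, 0], [0, 0, 0, -78.6, 0, 0.1, 0]]
```

{"fn": "jog_arm", "kwargs": {
  "motion": [
    [-0.5, 0, 0, 0, 2, 0, 0],
    [0, 0, 0, 0, 0, 10, 0],
    [0, 0, 0, 0, 0, 6, 0],
    [0, 0, 0, 0, 0, 0, 0]
  ]
}}

```text
t: 18.8
eef_pos: [578.3, 17.3, 191.2]
tcp_rot: [-3.14, 0.223, 1.518]
ft_force: [-0.3, -1.1, 0.1]
opening: 0.0
grip_force: 0.0
```

```bash
python3 - <<'E'
from h import *
st()
plan([(S(40,3.5),RC,0,1)],step=48)
E
```

```text
t 18.8 tip [5.773e+02 1.000e-01 1.151e+02] f [-0.3 -1.1  0.1] open 0.0 grip 0.0
[[-0.1, 0.1, 0.1, -0.4, -0.2, 3.1, 0]]
```

{"fn": "jog_arm", "kwargs": {
  "motion": [
    [0, 0, 0, 0, 0, 2.5, 0],
    [0, 0, 0, -8, 0, 0, 0],
    [0, 0, 0, -10, 0, 0, 0],
    [0, 0, 0, -10, 0, 0, 0],
    [0, 0, 0, 0, 0, 0, 0]
  ]
}}

```text
t: 19.42
eef_pos: [577.1, -11.5, 195.9]
tcp_rot: [3.141, 0.223, 1.516]
ft_force: [0.3, -0.2, -0.2]
opening: 0.007
grip_force: 0.0
```

```bash
python3 - <<'E'
from h import *
np.set_printoptions(precision=1,suppress=True)
p,R=st();tip=p+78*R[:,2];s=(37.5-tip[1])/.9759;print('s',s,'h~',(tip-S(s,0))@-RC[:,2],'dx',tip[0]-S(s,3)[0])
c=cam('scene');cv2.imwrite('pics/s6.png',cv2.resize(c['color'][170:280,180:380,::-1],(800,440)))
E
```

```text
t 19.425 tip [576.2 -28.7 119.9] f [ 0.3 -0.2 -0.2] open 0.7 grip 0.0
s 67.81252091080236 h~ 4.947013653958348 dx 0.437999693019151
```

View pics/s6.png

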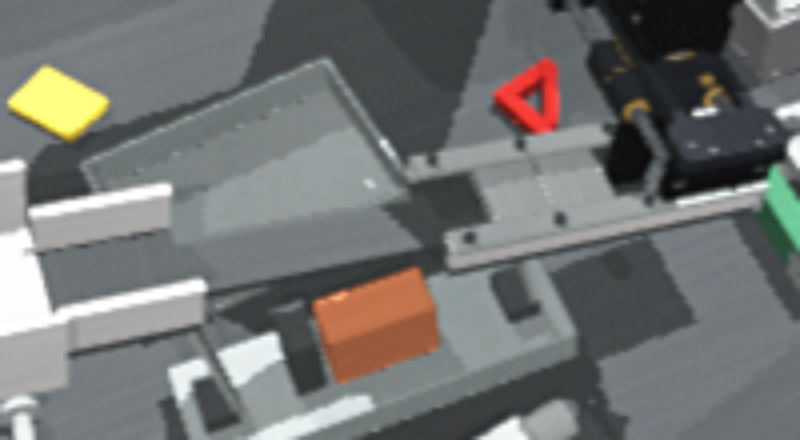

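```bash
cat >> h.py <<'E'
def prof(c,a,b,st=4):
    Q=cloud(c).reshape(-1,3);out=[]
    for s in range(a,b,st):
        p=S(s,0);k=(abs(Q[:,0]-p[0])<14)&(abs(Q[:,1]-p[1])<2.2)
        h=(Q[k]-p)@-RC[:,2]; h=h[(h>-10)&(h<60)]
        out.append((s,round(float(np.median(h)),0) if len(h)>3 else None))
    print(*out)
E
python3 - <<'E'
from h import *
for n in('scene','top'): prof(cam(n),56,200)
E
```

```text
(56, 19.0) (60, 22.0) (64, 30.0) (68, 45.0) (72, 34.0) (76, 16.0) (80, 8.0) (84, 8.0) (88, 8.0) (92, 8.0) (96, 8.0) (100, 9.0) (104, 8.0) (108, 8.0) (112, 7.0) (116, 8.0) (120, 8.0) (124, 8.0) (128, 8.0) (132, 9.0) (136, 8.0) (140, 8.0) (144, 8.0) (148, 8.0) (152, 8.0) (156, 8.0) (160, 5.0) (164, -1.0) (168, -0.0) (172, -1.0) (176, -1.0) (180, -0.0) (184, -1.0) (188, 1.0) (192, 0.0) (196, -1.0)
(56, None) (60, None) (64, None) (68, None) (72, None) (76, None) (80, None) (84, None) (88, 9.0) (92, 9.0) (96, 9.0) (100, 7.0) (104, 8.0) (108, 8.0) (112, 9.0) (116, 8.0) (120, 9.0) (124, 8.0) (128, 9.0) (132, 10.0) (136, 8.0) (140, 8.0) (144, 8.0) (148, 8.0) (152, 9.0) (156, 8.0) (160, 7.0) (164, 1.0) (168, 1.0) (172, 0.0) (176, -1.0) (180, -0.0) (184, -0.0) (188, 0.0) (192, -0.0) (196, -0.0)
```

Pushing works (upper edge went from 139 to 160 mm up the slope). Continue.

{"fn": "jog_arm", "kwargs": {
  "motion": [
    [0, 0, 0, -10, 0, 1.5, 0],
    [0, 0, 0, -10, 0, 0, 0],
    [0, 0, 0, -10, 0, 0, 0],
    [0, 0, 0, -10, 0, 0, 0],
    [0, 0, 0, -10, 0, 0, 0],
    [0, 0, 0, -10, 0, 0, 0],
    [0, 0, 0, 0, 0, 0, 0]
  ]
}}

```text
t: 20.45
eef_pos: [573.8, -70.2, 207.4]
tcp_rot: [-3.141, 0.223, 1.517]
ft_force: [-0.1, 0.5, 0.4]
opening: 0.004
grip_force: 0.0
```

{"fn": "jog_arm", "kwargs": {
  "motion": [
    [0, 0, 0, -10, 0, 0, 0],
    [0, 0, 0, -10, 0, 0, 0],
    [0, 0, 0, -10, 0, 0, 0],
    [0, 0, 0, -10, 0, 0, 0],
    [0, 0, 0, -10, 0, 0, 0],
    [0, 0, 0, -10, 0, 0, 0],
    [0, 0, 0, -9, 0, 0, 0],
    [0, 0, 0, 0, 0, 0, 0]
  ]
}}

```text
t: 21.45
eef_pos: [570.4, -137.2, 222.8]
tcp_rot: [3.141, 0.223, 1.517]
ft_force: [0.5, -0.2, 0.2]
opening: 0.004
grip_force: 0.0
```

```bash
python3 - <<'E'
from h import *
np.set_printoptions(precision=1,suppress=True)
p,R=st();tip=p+78*R[:,2];s=(37.5-tip[1])/.9759;print('s',s,'h~',(tip-S(s,0))@-RC[:,2],'dx',tip[0]-S(s,3)[0])
for n in('scene','top'): prof(cam(n),200,310)
E
```

```text
t 21.45 tip [ 569.5 -154.4  146.8] f [ 0.5 -0.2  0.2] open 0.4 grip 0.0
s 196.67726581012238 h~ 3.771456515601828 dx 0.5288111093576617
(200, 35.0) (204, 19.0) (208, 9.0) (212, 8.0) (216, 8.0) (220, 8.0) (224, 7.0) (228, 8.0) (232, 8.0) (236, 8.0) (240, 8.0) (244, 7.0) (248, 8.0) (252, 8.0) (256, 8.0) (260, 8.0) (264, 7.0) (268, 8.0) (272, 7.0) (276, 8.0) (280, 8.0) (284, 8.0) (288, 6.0) (292, -1.0) (296, -1.0) (300, -1.0) (304, 0.0) (308, -1.0)
(200, None) (204, None) (208, None) (212, None) (216, None) (220, None) (224, None) (228, None) (232, None) (236, None) (240, 7.0) (244, 8.0) (248, 9.0) (252, 9.0) (256, 8.0) (260, 8.0) (264, 8.0) (268, 8.0) (272, 7.0) (276, 9.0) (280, 8.0) (284, 8.0) (288, 8.0) (292, -1.0) (296, -0.0) (300, -1.0) (304, 0.0) (308, 1.0)
```

{"fn": "jog_arm", "kwargs": {
  "motion": [
    [0, 0, 0, 6, 0, 0, 0],
    [0, 0, 0, 0, 0, -30, 0],
    [0, 0, 0, 0, 0, -30, 40],
    [0, 0, 0, -30, 0, 0, 85],
    [0, 0, 0, -45, 0, 0, 85],
    [0, 0, 0, 0, 0, 0, 85],
    [0, 0, 0, 0, 0, 0, 85]
  ]
}}

```text
t: 22.42
eef_pos: [567.4, -189.7, 296.0]
tcp_rot: [-3.141, 0.222, 1.518]
ft_force: [-0.4, 1.5, -0.1]
opening: 0.47
grip_force: 0.0
```

```bash
python3 - <<'E'
from h import *
np.set_printoptions(precision=1,suppress=True)
st()
for n in('scene','top'):
    c=cam(n);prof(c,196,300)
    Q=cloud(c).reshape(-1,3); s=(37.5-Q[:,1])/.9759
    h=(Q-np.array([S(v,0) for v in (0,)])[0])@-RC[:,2]
    for a,b in((205,247),(249,290)):
        k=(h>5)&(h<12)&(s>a)&(s<b)&(abs(Q[:,0]-565)<45); 
        if k.sum()>10: print(n,a,k.sum(),cv2.minAreaRect(Q[k,:2].astype(np.float32)),S((a+b)/2,0)[:2])
plan([(S(269,30),RC,85,1),(S(269,-7),RC,85,2)],step=60)
E
```

```text
t 22.425 tip [ 566.4 -206.9  219.9] f [-0.4  1.5 -0.1] open 44.7 grip 0.0
(196, -1.0) (200, -0.0) (204, 0.0) (208, 6.0) (212, 8.0) (216, 8.0) (220, 8.0) (224, 8.0) (228, 8.0) (232, 8.0) (236, 8.0) (240, 8.0) (244, 7.0) (248, 7.0) (252, 8.0) (256, 7.0) (260, 8.0) (264, 7.0) (268, 8.0) (272, 8.0) (276, 8.0) (280, 8.0) (284, 8.0) (288, 6.0) (292, -1.0) (296, -0.0)
scene 205 285 ((569.1014404296875, -184.97047424316406), (37.902801513671875, 57.457069396972656), 86.22681427001953) [ 567.4 -183.1]
scene 249 354 ((564.7550659179688, -224.7220458984375), (39.571685791015625, 62.48649597167969), 88.20008850097656) [ 565.1 -225.5]
(196, None) (200, None) (204, None) (208, None) (212, None) (216, None) (220, None) (224, None) (228, None) (232, None) (236, None) (240, None) (244, None) (248, None) (252, None) (256, None) (260, None) (264, None) (268, None) (272, None) (276, None) (280, None) (284, None) (288, None) (292, None) (296, None)
[[0, 0.1, 0.1, -4.9, -0.5, 33.8, 85], [0, 0, 0, 0, 0, 18.5, 85], [0, 0, 0, 0, 0, 18.5, 85]]
```

{"fn": "jog_arm", "kwargs": {
  "motion": [
    [0, 0, 0, -5, 0, 10, 85],
    [0, 0, 0, 0, 0, 10, 85],
    [0, 0, 0, 0, 0, 10, 85],
    [0, 0, 0, 0, 0, 0, 85],
    [0, 0, 0, 0, 0, 0, 85]
  ]
}}

```text
t: 23.15
eef_pos: [567.0, -201.9, 268.2]
tcp_rot: [-3.141, 0.223, 1.518]
ft_force: [-0.1, -1.4, 0.4]
opening: 0.897
grip_force: 0.0
```

```bash
python3 - <<'E'
from h import *
st()
plan([(S(269,-7),RC,85,2)],step=60)
E
```

```text
t 23.15 tip [ 566.1 -219.1  192.1] f [-0.1 -1.4  0.4] open 85.3 grip 0.0
[[0, 0.1, 0, 0.7, -0.3, 20.5, 85], [0, 0, 0.1, 0.6, -0.3, 20.4, 85]]
```

{"fn": "jog_arm", "kwargs": {
  "motion": [
    [0, 0, 0, 1, 0, 20, 85],
    [0, 0, 0, 0, -0.5, 20, 85],
    [0, 0, 0, 0, 0, 0, 85]
  ]
}}

```text
t: 23.52
eef_pos: [565.7, -209.7, 228.2]
tcp_rot: [-3.139, 0.222, 1.518]
ft_force: [-0.3, 0.6, 1.6]
opening: 0.899
grip_force: 0.0
```

{"fn": "jog_arm", "kwargs": {
  "motion": [
    [0, 0, 0, 0, 0, 0, 50],
    [0, 0, 0, 0, 0, 0, 50],
    [0, 0, 0, 0, 0, 0, 50],
    [0, 0, 0, 0, 0, 0, 50],
    [0, 0, 0, 0, 0, 0, 50]
  ]
}}

```text
t: 24.15
eef_pos: [566.1, -209.6, 229.5]
tcp_rot: [3.141, 0.223, 1.518]
ft_force: [-0.9, 1.8, 5.1]
opening: 0.626
grip_force: 30.0
```

```bash
python3 - <<'E'
from h import *
np.set_printoptions(precision=1,suppress=True)
p,R=st();tip=p+78*R[:,2];s=(37.5-tip[1])/.9759;print('s',s,'h~',(tip-S(s,0))@-RC[:,2],'dx',tip[0]-S(s,3)[0])
c=cam('scene');Q=cloud(c).reshape(-1,3)
print('tray',rect(Q,[310,-345,15],[490,-110,45]))
T=np.array([399,-228.3]);a=np.deg2rad(5.1)
for o in (45,-45):
  t=T+o*np.array([-np.sin(a),np.cos(a)]);print(t)
  D=Rd(95.1)
  if o<0: plan([(S(269,50),RC,50),((*t,140),D,50),((*t,8),D,50)],step=45)
E
```

```text
t 24.15 tip [ 565.2 -226.9  153.4] f [-0.9  1.8  5.1] open 59.6 grip 29.99979257583618
s 270.8820139669255 h~ -5.5526308228664565 dx 0.12717417240321538
tray (231, array([ 400.3, -263. ]), array([140.7, 116.9]), 6.24, array([ 336.1, -275.1,   27.7]))
[ 395.  -183.5]
[ 403.  -273.1]
[[0, 0.1, 0, 0.1, 0, -27.8, 50], [0, 0.1, 0.1, 0.2, -0.1, -27.7, 50], [-0.2, 2.5, -1.6, -13.7, -31.9, 16.5, 50], [-0.1, 2.5, -1.7, -13.5, -32.2, 15.7, 50], [-0.2, 2.5, -1.6, -13.3, -32.8, 15.2, 50], [-0.2, 2.5, -1.7, -12.9, -33.1, 14.4, 50], [-0.2, 2.5, -1.6, -12.6, -33.6, 13.8, 50], [0, 0, 0, 0, 0, 44, 50], [0, 0, 0, 0.1, 0, 44, 50], [0, 0, 0, 0, 0, 44, 50]]
```

{"fn": "jog_arm", "kwargs": {
  "motion": [
    [0, 0, 0, 0, 0, -10, 50],
    [0, 0, 0, 0, 0, -25, 50],
    [0, 0, 0, 0, 0, -20, 50],
    [0, 2.5, -1.6, -14, -32, 16.5, 50],
    [0, 2.5, -1.7, -13.5, -32, 15.5, 50],
    [0, 2.5, -1.6, -13.5, -33, 15, 50],
    [0, 2.5, -1.7, -13, -33, 14.5, 50],
    [0, 2.5, -1.6, -12.5, -33.5, 14, 50],
    [0, 0, 0, 0, 0, 30, 50],
    [0, 0, 0, 0, 0, 0, 50]
  ]
}}

```text
t: 25.45
eef_pos: [401.6, -274.3, 187.7]
tcp_rot: [-3.123, 0.001, 1.659]
ft_force: [0.5, -0.1, -0.9]
opening: 0.627
grip_force: 30.0
```

```bash
python3 - <<'E'
from h import *
np.set_printoptions(precision=1,suppress=True)
st()
c=cam('scene');Q=cloud(c).reshape(-1,3)
print('tray',rect(Q,[310,-345,15],[490,-110,45]));prof(c,200,300)
cv2.imwrite('pics/s7.png',cv2.resize(c['color'][170:280,180:380,::-1],(800,440)))
T=np.array([399,-228.3]);a=np.deg2rad(5.1);t=T-45*np.array([-np.sin(a),np.cos(a)])
plan([((*t,8),Rd(95.1),50)],step=45)
E
```

```text
t 25.45 tip [ 400.1 -274.5  109.7] f [ 0.5 -0.1 -0.9] open 59.6 grip 29.998775124549866
tray (312, array([ 398.4, -227.5]), array([145. , 190.5]), 4.74, array([ 339.3, -164.8,   29.1]))
(200, 1.0) (204, -0.0) (208, 7.0) (212, 8.0) (216, 7.0) (220, 8.0) (224, 8.0) (228, 8.0) (232, 8.0) (236, 8.0) (240, 8.0) (244, 8.0) (248, 5.0) (252, -0.0) (256, -0.0) (260, -0.0) (264, 0.0) (268, -1.0) (272, -1.0) (276, -0.0) (280, -1.0) (284, 0.0) (288, -0.0) (292, -0.0) (296, -0.0)
[[-0.3, 0, 0, 0.5, 0.9, 34.2, 50], [-0.4, 0.1, 0, 0.4, 0.7, 34.2, 50], [-0.3, 0, 0, 0.5, 0.5, 34.3, 50]]
```

View pics/s7.png

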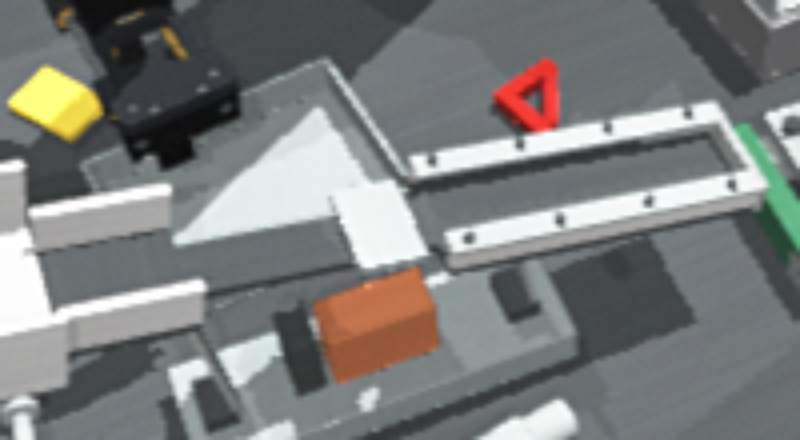

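Blank 1 is held over the tray's left part; the other one lies free in the window at (385,225). Lowering and releasing.

{"fn": "jog_arm", "kwargs": {
  "motion": [
    [0, 0, 0, 1, 1, 35, 50],
    [0, 0, 0, 0, 0, 35, 50],
    [0, 0, 0, 0, 0, 25, 50],
    [0, 0, 0, 0, 0, 4, 50],
    [0, 0, 0, 0, 0, 0, 50]
  ]
}}

```text
t: 26.12
eef_pos: [402.1, -273.9, 90.5]
tcp_rot: [-3.126, 0.004, 1.66]
ft_force: [-0.4, -0.7, -1.6]
opening: 0.625
grip_force: 30.0
```

{"fn": "jog_arm", "kwargs": {
  "motion": [
    [0, 0, 0, 0, 0, 0, 76],
    [0, 0, 0, 0, 0, 0, 76],
    [0, 0, 0, 0, 0, 0, 76],
    [0, 0, 0, 0, 0, 0, 76],
    [0, 0, 0, 0, 0, -20, 76],
    [0, 0, 0, 0, 0, -50, 85],
    [0, 0, 0, 0, 0, -60, 85],
    [0, 0, 0, 0, 0, -20, 85]
  ]
}}

```text
t: 27.12
eef_pos: [404.3, -273.4, 242.7]
tcp_rot: [-3.128, 0.006, 1.66]
ft_force: [-1.2, 0.3, -1.0]
opening: 0.891
grip_force: 0.0
```

```bash
python3 - <<'E'
from h import *
np.set_printoptions(precision=1,suppress=True)
st()
c=cam('scene');Q=cloud(c).reshape(-1,3)
print('tray',rect(Q,[310,-345,18],[490,-110,45]));prof(c,200,260)
plan([(S(228,60),RC,85),(S(228,15),RC,85,1)],step=45)
E
```

```text
t 27.125 tip [ 403.3 -274.   164.7] f [-1.2  0.3 -1. ] open 84.8 grip 0.0
tray (409, array([ 398.2, -227.3]), array([144.9, 190. ]), 5.2, array([ 335.7, -207.6,   29.2]))
(200, -0.0) (204, -1.0) (208, 7.0) (212, 8.0) (216, 8.0) (220, 8.0) (224, 8.0) (228, 8.0) (232, 8.0) (236, 8.0) (240, 8.0) (244, 8.0) (248, 7.0) (252, -0.0) (256, 0.0)
[[0, -2.4, 1.6, 20.7, 34.8, -8.7, 85], [0.1, -2.5, 1.7, 21.2, 34.1, -9.6, 85], [0, -2.4, 1.6, 21.8, 33.5, -10.6, 85], [0.1, -2.4, 1.7, 22.3, 32.9, -11.6, 85], [0, -2.4, 1.6, 22.7, 32.2, -12.5, 85], [0, 0, 0, 0, 0, 45, 85]]
```

{"fn": "jog_arm", "kwargs": {
  "motion": [
    [0, -2.4, 1.6, 21, 35, -8.5, 85],
    [0, -2.5, 1.7, 21, 34, -9.5, 85],
    [0, -2.4, 1.6, 22, 33.5, -10.5, 85],
    [0, -2.4, 1.7, 22, 33, -11.5, 85],
    [0, -2.4, 1.6, 23, 32, -12.5, 85],
    [0, 0, 0, 0, 0, 25, 85],
    [0, 0, 0, 0, 0, 0, 85]
  ]
}}

```text
t: 28.05
eef_pos: [567.5, -159.3, 253.0]
tcp_rot: [-3.136, 0.214, 1.519]
ft_force: [-0.1, -0.7, 0.1]
opening: 0.894
grip_force: 0.0
```

```bash
python3 - <<'E'
from h import *
st()
plan([(S(228,-7),RC,85,2)],step=45)
E
```

```text
t 28.05 tip [ 566.2 -175.8  176.8] f [-0.1 -0.7  0.1] open 85.0 grip 0.0
[[-0.1, -0.2, 0.1, -1.4, 0.7, 17.7, 85], [-0.2, -0.1, 0, -1.3, 0.6, 17.7, 85]]
```

{"fn": "jog_arm", "kwargs": {
  "motion": [
    [-0.2, -0.3, 0, -2, 1, 17.5, 85],
    [0, 0, 0, 0, 0, 17.5, 85],
    [0, 0, 0, 0, 0, 0, 85],
    [0, 0, 0, 0, 0, 0, 50],
    [0, 0, 0, 0, 0, 0, 50],
    [0, 0, 0, 0, 0, 0, 50],
    [0, 0, 0, 0, 0, 0, 50],
    [0, 0, 0, 0, 0, 0, 50]
  ]
}}

```text
t: 29.05
eef_pos: [568.6, -169.2, 222.0]
tcp_rot: [3.138, 0.221, 1.518]
ft_force: [-1.4, 1.3, 5.9]
opening: 0.625
grip_force: 30.0
```

{"fn": "jog_arm", "kwargs": {
  "motion": [
    [0, 0, 0, 0, 0, -10, 50],
    [0, 0, 0, 0, 0, -25, 50],
    [0, 0, 0, 0, 0, -20, 50],
    [0, 0, 0, 0, 0, 0, 50]
  ]
}}

```text
t: 29.55
eef_pos: [569.4, -157.0, 276.6]
tcp_rot: [3.136, 0.221, 1.518]
ft_force: [0.6, 0.4, -2.4]
opening: 0.629
grip_force: 30.0
```

```bash
python3 - <<'E'
from h import *
np.set_printoptions(precision=1,suppress=True)
st()
c=cam('scene');Q=cloud(c).reshape(-1,3)
print('tray',rect(Q,[310,-345,18],[480,-110,45]));prof(c,200,260)
T=np.array([399,-228.3]);a=np.deg2rad(5.1);t=T+45*np.array([-np.sin(a),np.cos(a)])
plan([((*t,140),Rd(95.1),50),((*t,8),Rd(95.1),50)],step=45)
E
```

```text
t 29.55 tip [ 568.9 -174.1  200.5] f [ 0.6  0.4 -2.4] open 59.8 grip 29.99836564064026
tray (355, array([ 396.6, -225.6]), array([144.5, 190.5]), 7.05, array([ 334. , -231.9,   28.7]))
(200, -0.0) (204, -1.0) (208, -0.0) (212, 0.0) (216, -0.0) (220, 0.0) (224, -0.0) (228, -0.0) (232, -1.0) (236, 1.0) (240, -1.0) (244, -0.0) (248, -1.0) (252, -0.0) (256, -0.0)
[[-0.1, 2.5, -1.6, -4.4, -34.5, 12.6, 50], [-0.2, 2.6, -1.6, -4, -34.7, 12.5, 50], [-0.1, 2.5, -1.6, -3.6, -34.8, 12.1, 50], [-0.2, 2.5, -1.7, -3.2, -34.9, 11.9, 50], [-0.1, 2.6, -1.6, -2.6, -35.1, 11.6, 50], [0, 0, 0, 0, 0, 44, 50], [0, 0, 0, -0.1, 0, 44, 50], [0, 0, 0, 0, 0, 44, 50]]
```

{"fn": "jog_arm", "kwargs": {
  "motion": [
    [0, 2.5, -1.6, -4.5, -34.5, 12.5, 50],
    [0, 2.6, -1.6, -4, -34.5, 12.5, 50],
    [-0.2, 2.5, -1.6, -3.5, -35, 12, 50],
    [-0.2, 2.5, -1.7, -3, -35, 12, 50],
    [-0.2, 2.6, -1.6, -2.5, -35, 11.5, 50],
    [0, 0, 0, 0, 0, 30, 50],
    [0, 0, 0, 0, 0, 0, 50]
  ]
}}

```text
t: 30.48
eef_pos: [393.8, -183.0, 187.1]
tcp_rot: [-3.136, -0.004, 1.658]
ft_force: [0.8, -0.2, -1.6]
opening: 0.628
grip_force: 30.0
```

```bash
python3 - <<'E'
from h import *
np.set_printoptions(precision=1,suppress=True)
st()
c=cam('scene');Q=cloud(c).reshape(-1,3)
print('tray',rect(Q,[310,-345,18],[480,-110,45]));
cv2.imwrite('pics/s8.png',cv2.resize(c['color'][160:260,190:350,::-1],(800,500)))
T=np.array([399,-228.3]);a=np.deg2rad(5.1);t=T+45*np.array([-np.sin(a),np.cos(a)])
plan([((*t,9),Rd(95.1),50)],step=45)
E
```

```text
t 30.475 tip [ 393.3 -182.7  109.1] f [ 0.8 -0.2 -1.6] open 59.7 grip 29.998372793197632
tray (353, array([ 396.8, -228. ]), array([139.2, 194.3]), 2.48, array([ 338. , -225.5,   29.7]))
[[-0.1, -0.1, 0, -0.2, 0.3, 33.7, 50], [-0.1, 0, 0, -0.2, 0.3, 33.7, 50], [0, -0.1, -0.1, -0.1, 0.2, 33.6, 50]]
```

View pics/s8.png

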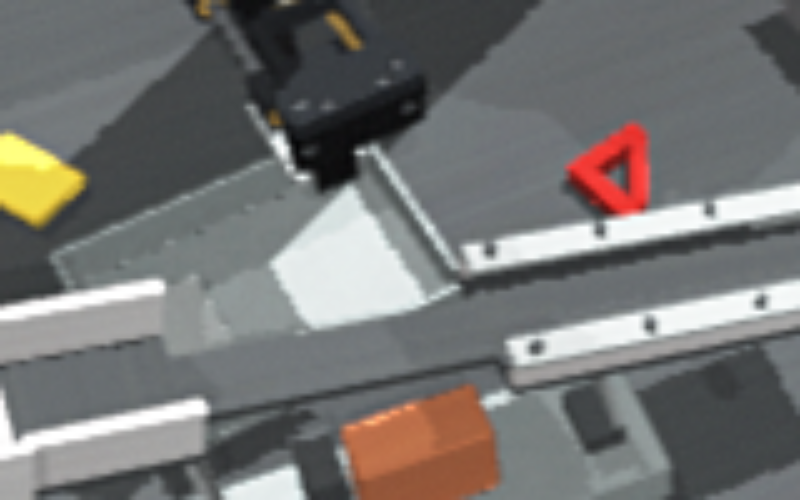

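The second blank is held over the tray, blank 1 lies in its left end (200,310), the chute is empty. Lowering.

{"fn": "jog_arm", "kwargs": {
  "motion": [
    [0, 0, 0, 0, 1, 35, 50],
    [0, 0, 0, 0, 0, 35, 50],
    [0, 0, 0, 0, 0, 25, 50],
    [0, 0, 0, 0, 0, 3, 50],
    [0, 0, 0, 0, 0, 0, 50]
  ]
}}

```text
t: 31.15
eef_pos: [395.9, -183.0, 91.3]
tcp_rot: [-3.14, -0.001, 1.66]
ft_force: [0.3, -0.6, -2.4]
opening: 0.629
grip_force: 30.0
```

{"fn": "jog_arm", "kwargs": {
  "motion": [
    [0, 0, 0, 0, 0, 0, 76],
    [0, 0, 0, 0, 0, 0, 76],
    [0, 0, 0, 0, 0, 0, 76],
    [0, 0, 0, 0, 0, 0, 76],
    [0, 0, 0, 0, 0, -20, 76],
    [0, 0, 0, 0, 0, -50, 76],
    [0, 0, 0, 0, 0, -60, 0],
    [0, 0, 0, 0, 0, -30, 0]
  ]
}}

```text
t: 32.15
eef_pos: [395.9, -183.2, 253.4]
tcp_rot: [3.141, 0.001, 1.659]
ft_force: [-0.3, -0.3, -0.4]
opening: 0.637
grip_force: 0.0
```

```bash
python3 - <<'E'
from h import *
np.set_printoptions(precision=1,suppress=True)
st()
for n in('scene','top'):
    c=cam(n);Q=cloud(c).reshape(-1,3)
    print('tray',rect(Q,[310,-345,18],[490,-110,45]));print('tote',rect(Q,[290,120,30],[480,330,70]))
    k=(Q[:,0]>340)&(Q[:,0]<460)&(Q[:,1]>-315)&(Q[:,1]<-140)&(Q[:,2]>8.5)&(Q[:,2]<25)
    print('blanks',k.sum(),[round(float(v)) for v in np.percentile(Q[k,1],[1,25,50,75,99])])
    if n=='top': cv2.imwrite('pics/t3.png',cv2.resize(c['color'][190:280,180:450,::-1],(800,267),interpolation=cv2.INTER_CUBIC))
D=Rd(86.9)
plan([((460,0,190),D,0),((450,250,200),D,0),((375,436,190),D,0)],step=48)
E
```

```text
t 32.15 tip [ 396.  -183.2  175.4] f [-0.3 -0.3 -0.4] open 60.6 grip 0.0
tray (440, array([ 398.3, -227.5]), array([143.6, 190.6]), 4.64, array([ 336.1, -201. ,   29.5]))
tote (1121, array([387.6, 219.5]), array([145.5, 153.8]), 4.16, array([391. , 217.8,  46.7]))
blanks 396 [-296, -266, -198, -181, -141]
tray (149, array([ 418.7, -226.8]), array([101. , 191.1]), 5.04, array([ 454. , -140.4,   33.7]))
tote (620, array([388.2, 219. ]), array([140. , 151.5]), 3.74, array([387. , 237.5,  55.3]))
blanks 19 [-315, -166, -152, -148, -143]
[[0, 0, 1.6, 35.4, 15.9, -3, 0], [0.1, 0, 1.7, 35.9, 14.9, -2.9, 0], [0, 0.1, 1.6, 36.2, 13.9, -3, 0], [0, 0, 1.6, 36.7, 12.8, -2.9, 0], [0, 0, 1.7, 37, 11.8, -2.9, 0], [0, 0, 0, 41.5, -3.9, -1.7, 0], [0, 0, 0, 41.5, -4, -1.7, 0], [0, 0, 0, 41.5, -3.9, -1.6, 0], [0, 0, 0, 41.5, -3.9, -1.7, 0], [0, 0, 0, 41.5, -4, -1.7, 0]]
[[0, 0, 0, 41.6, -3.9, -1.7, 0], [0, 0, 0, 36.3, -17, 2, 0], [0, 0, 0, 36.3, -17, 2, 0], [0, 0, 0, 36.4, -17, 2, 0], [0, 0, 0, 36.3, -17.1, 2, 0], [0, 0, 0, 36.3, -17, 1.9, 0]]
```

View pics/t3.png

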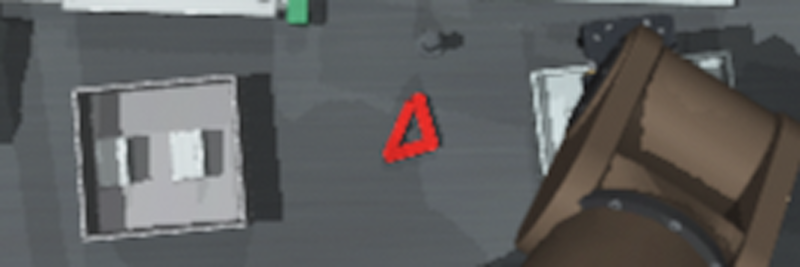

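Both cleats are in the tote at (115,160) and (190,155). Moving to the switch's robot side.

{"fn": "jog_arm", "kwargs": {
  "motion": [
    [0, 0, 1.6, 35, 16, -3, 0],
    [0, 0, 1.7, 36, 15, -3, 0],
    [0, 0, 1.6, 36, 14, -3, 0],
    [0, 0, 1.6, 37, 13, -3, 0],
    [0, 0, 1.7, 37, 12, -3, 0],
    [0, 0, 0, 41.5, -4, -2, 0],
    [0, 0, 0, 41.5, -4, -2, 0],
    [0, 0, 0, 41.5, -4, -2, 0],
    [0, 0, 0, 41.5, -4, -1, 0],
    [0, 0, 0, 41.5, -4, -1, 0]
  ]
}}

```text
t: 33.5
eef_pos: [451.2, 209.7, 272.8]
tcp_rot: [-3.138, -0.0, 1.516]
ft_force: [-0.3, -0.8, -0.0]
opening: 0.001
grip_force: 0.0
```

{"fn": "jog_arm", "kwargs": {
  "motion": [
    [0, 0, 0, 41.5, -4, -1, 0],
    [0, 0, 0, 36, -17, 0, 0],
    [0, 0, 0, 36, -17, 0, 0],
    [0, 0, 0, 36, -17, 0, 0],
    [0, 0, 0, 36, -17, 0, 0],
    [0, 0, 0, 36, -17, 0, 0],
    [0, 0, 0, 0, 0, 0, 0]
  ]
}}

```text
t: 34.38
eef_pos: [373.7, 436.0, 273.8]
tcp_rot: [-3.138, 0.0, 1.519]
ft_force: [0.0, 0.3, -0.9]
opening: 0.006
grip_force: 0.0
```

```bash
python3 - <<'E'
from h import *
np.set_printoptions(precision=1,suppress=True)
st()
for n in('scene','top'):
    c=cam(n);Q=cloud(c).reshape(-1,3)
    print('tray',rect(Q,[310,-345,18],[490,-110,45]))
    for a,b in((-312,-235),(-222,-145)):
        print('blank',rect(Q,[342,a,8.5],[455,b,20]))
    k=(Q[:,0]>380)&(Q[:,0]<460)&(Q[:,1]>390)&(Q[:,1]<460)&(Q[:,2]>100)&(Q[:,2]<145)
    print('ball',k.sum(),Q[k].mean(0))
D=Rd(86.9)
plan([((378,436,190),D,0,1),((378,436,106),D,0,2),((487,419,106),D,0,9)],step=48)
E
```

```text
t 34.375 tip [373.3 436.  195.8] f [ 0.   0.3 -0.9] open 0.5 grip 0.0
tray (444, array([ 398.9, -227.1]), array([143.3, 190. ]), 5.17, array([ 336. , -200.6,   29.7]))
blank (146, array([ 397.4, -271.6]), array([54.7, 33.1]), 4.85, array([ 397.9, -269.3,   11.5]))
blank (245, array([ 399.9, -182.3]), array([76.1, 46.6]), 3.35, array([ 398.3, -184.7,   11.5]))
ball 76 [425.8 428.5 123.6]
tray (457, array([ 399.2, -228.4]), array([140.2, 191.2]), 5.01, array([ 398. , -242.5,   33.7]))
blank (300, array([ 402. , -271.6]), array([ 77.3, 101.5]), 87.69, array([ 401.6, -275.6,   11.8]))
blank (301, array([ 398.7, -183.6]), array([110.7,  68.9]), 2.38, array([ 398.1, -185.6,   12.2]))
ball 101 [423.  429.7 126.4]
[[-0.2, 0, 0, 2, 3.3, 6.2, 0], [0, 0, 0, 0, 0, 42, 0], [0, 0, 0, 0, 0, 42, 0], [0, 0, 0, -1.2, 12.2, 0, 0], [0, 0, 0, -1.3, 12.2, 0, 0], [0, 0, 0, -1.2, 12.2, 0, 0], [0, 0, 0, -1.2, 12.2, 0, 0], [0, 0, 0, -1.3, 12.2, 0, 0], [0, 0, 0, -1.2, 12.2, 0, 0], [0, 0, 0, -1.2, 12.2, 0, 0]]
[[0, 0, 0, -1.2, 12.2, 0, 0], [0, 0, 0, -1.3, 12.2, 0, 0]]
```

Both blanks lie flat in the tray (top at about 12 mm). Throw the switch on.

{"fn": "jog_arm", "kwargs": {
  "motion": [
    [0, 0, 0, 0, 0, 45, 0],
    [0, 0, 0, 0, 0, 43, 0],
    [0, 0, 0, 0, 0, 0, 0],
    [0, 0, 0, -1, 12, 0, 0],
    [0, 0, 0, -1, 12, 0, 0],
    [0, 0, 0, -1, 12, 0, 0],
    [0, 0, 0, -1, 12, 0, 0],
    [0, 0, 0, -1, 12, 0, 0],
    [0, 0, 0, -1, 12, 0, 0],
    [0, 0, 0, -1, 12, 0, 0]
  ]
}}

```text
t: 35.72
eef_pos: [459.1, 422.8, 187.3]
tcp_rot: [-3.139, -0.001, 1.516]
ft_force: [-1.2, -0.7, 1.8]
opening: 0.006
grip_force: 1.1
```

{"fn": "jog_arm", "kwargs": {
  "motion": [
    [0, 0, 0, -1, 12, 0, 0],
    [0, 0, 0, -1, 10, 0, 0],
    [0, 0, 0, -1, 6, 0, 0],
    [0, 0, 0, 0, 0, 0, 0]
  ]
}}

```text
t: 36.22
eef_pos: [486.4, 418.3, 187.1]
tcp_rot: [-3.14, -0.001, 1.516]
ft_force: [0.6, 0.5, 0.3]
opening: 0.004
grip_force: 0.0
```

{"fn": "jog_arm", "kwargs": {
  "motion": [
    [0, 0, 0, 0, 3, 0, 0],
    [0, 0, 0, 0, 0, 0, 0]
  ]
}}

```text
t: 36.48
eef_pos: [488.9, 418.3, 187.1]
tcp_rot: [-3.139, -0.001, 1.516]
ft_force: [-1.1, -0.4, -1.3]
opening: 0.002
grip_force: 0.5
```

{"fn": "jog_arm", "kwargs": {
  "motion": [
    [0, 0, 0, 0, 3, 0, 0],
    [0, 0, 0, 0, 0, 0, 0]
  ]
}}

```text
t: 36.72
eef_pos: [492.0, 418.1, 187.1]
tcp_rot: [-3.139, -0.001, 1.516]
ft_force: [-2.9, -0.7, -1.1]
opening: 0.002
grip_force: 0.7
```

{"fn": "jog_arm", "kwargs": {
  "motion": [
    [0, 0, 0, 0, 2.5, 0, 0],
    [0, 0, 0, 0, 0, 0, 0]
  ]
}}

```text
t: 36.98
eef_pos: [494.6, 418.0, 187.1]
tcp_rot: [-3.139, -0.001, 1.516]
ft_force: [-0.4, -1.0, -0.4]
opening: 0.01
grip_force: 0.8
```

{"fn": "jog_arm", "kwargs": {
  "motion": [
    [0, 0, 0, 0, 2.5, 0, 0],
    [0, 0, 0, 0, 0, 0, 0]
  ]
}}

```text
t: 37.22
eef_pos: [495.4, 418.0, 187.0]
tcp_rot: [-3.135, -0.0, 1.516]
ft_force: [-12.5, 1.1, 2.2]
opening: 0.003
grip_force: 6.0
```

{"fn": "jog_arm", "kwargs": {
  "motion": [
    [0, 0, 0, 0, 2, 0, 0],
    [0, 0, 0, 0, 0, 0, 0]
  ]
}}

```text
t: 37.48
eef_pos: [495.9, 418.0, 186.9]
tcp_rot: [-3.132, 0.001, 1.516]
ft_force: [-20.7, 2.4, 6.5]
opening: 0.002
grip_force: 10.6
```

At the on stop. Retreating, then a last check.

{"fn": "jog_arm", "kwargs": {
  "motion": [
    [0, 0, 0, 0, -10, 0, 0],
    [0, 0, 0, 0, -10, 0, 0],
    [0, 0, 0, 0, 0, -45, 0],
    [0, 0, 0, 0, 0, -45, 0],
    [0, 0, 0, 0, -40, 0, 0],
    [0, 0, 0, 0, 0, 0, 0],
    [0, 0, 0, 0, 0, 0, 0]
  ]
}}

```text
t: 38.35
eef_pos: [439.6, 421.0, 277.4]
tcp_rot: [-3.14, -0.001, 1.516]
ft_force: [0.4, 0.3, 0.3]
opening: 0.006
grip_force: 0.0
```

```bash
python3 - <<'E'
from h import *
np.set_printoptions(precision=1,suppress=True)
st()
for n in('scene','top'):
    c=cam(n);Q=cloud(c).reshape(-1,3)
    print('tray',rect(Q,[310,-345,18],[490,-110,45]));print('tote',rect(Q,[290,120,30],[480,300,70]))
    k=(Q[:,0]>490)&(Q[:,0]<540)&(Q[:,1]>390)&(Q[:,1]<440)&(Q[:,2]>100)&(Q[:,2]<145)
    print('ball',k.sum(),Q[k].mean(0))
s=cam('scene')['color'];cv2.imwrite('pics/end.png',cv2.resize(s[120:300,160:480,::-1],(800,450)))
E
```

```text
t 38.35 tip [439.4 421.1 199.4] f [0.4 0.3 0.3] open 0.5 grip 0.0
tray (447, array([ 398.7, -227.1]), array([146.2, 189.8]), 5.44, array([ 336.3, -200.5,   29.6]))
tote (1131, array([387.7, 218.6]), array([143.8, 153.3]), 3.74, array([389.6, 219. ,  46.7]))
ball 71 [516.4 412.7 126.3]
tray (453, array([ 399.3, -228.2]), array([139.9, 191.2]), 4.96, array([ 400.7, -239.8,   33.6]))
tote (629, array([388.3, 218.8]), array([140., 151.]), 3.89, array([388.6, 239.7,  55.7]))
ball 100 [512.4 414.5 126.3]
```

View pics/end.png

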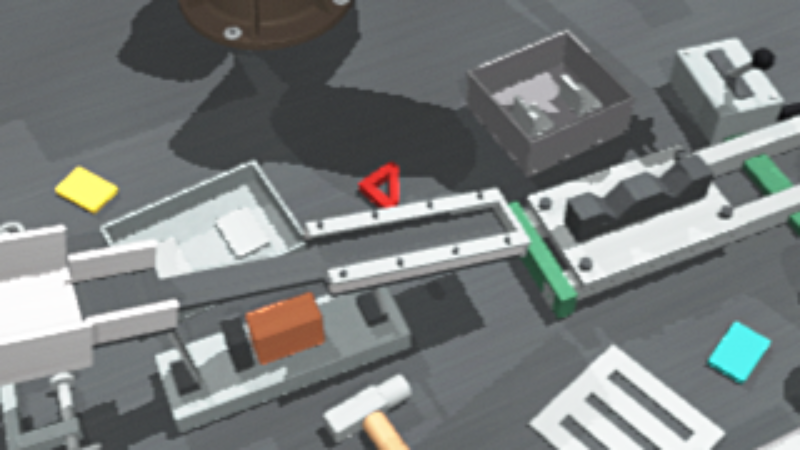

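Chute and die are empty, the cleats are in the tote (545,105), the blanks are in the tray (one visible at (240,230)), and the ball is at on (762,58). Handing in.

```bash
python3 -c "
from cell import env
print(env.job_done())"
```

```text
the job is handed in; nothing more can be done
None
```

Job handed in, with no verdict returned: both blanks found in the chute are in the tray, both cleats are in the tote, the chute and die are empty, the switch went to off before any work was touched and is back at its on stop, and the clamp, square and bolt were never touched.

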